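Close and rack the glue cans

ROBOT

A 6-joint arm with a two-finger parallel gripper is mounted at the origin on the work surface. World frame = base frame: x ahead of the robot, y to its left, z up, the work surface at z = 0. Lengths are in m, angles in rad, forces in N, time in s.
With the tool pointing down it reaches from about 0.425 to 0.95 m from the base axis. Payload 14.7 kg.
Tool frame: the origin (TCP) lies on the front face of the gripper's body, between the roots of the fingers; the fingertips stand 73 mm ahead of it and the grasp point (between the pads) lies 54 mm ahead of it; z points along the fingers, y is the direction in which the jaws open and shut (so a half turn about z gives the same grasp; the last joint's range is limited). The gripper opens to 85 mm and grips with 20 to 120 N. Pads are 22 mm wide; open, the fingers measure 114 mm over their backs; the gripper's body (76 mm by 85 mm) begins 54 mm behind the grasp point. The pads swing forward as they close: fully open they stand 13 mm farther back than shut.
Start: joints at [-1.212, 0.48, 1.596, -0, 1.065, -0.047], TCP at [0.257, -0.597, 0.304] pointing down, gripper open.
Joint ranges: [-2.75, 2.75], [-0.82, 2.05], [0.23, 2.67], [-1.56, 4.7], [0.09, 2.69], [-2.92, 2.92]. Speed limits (rad/s): [1.89, 1.89, 2.39, 3.01, 3.01, 3.01].

INTERFACE

Orientations are given as a rotation vector (axis times angle).
In Python, from station import * gives the robot as it stands.
- The arm moves only by the shell command python3 -m handwheel 'ROWS' [OPENING]. ROWS is a JSON object of lists of equal length, an entry for each row: "travel": the shift along the tool's x, y, z in m, a list of three; "roll": the turn about the tool's z in rad. A call has 1 to 5 rows; each row is the pose to reach, as a shift and turn from the pose commanded when the call began, along the tool's axes at that moment; what a row does not reach only later rows make up. A row lasts 1/8 s, in which the tool goes at most 62.5 mm and 10.7 degrees, less where a joint would pass 70% of its speed; a pose out of reach is approached as far as the arm can. A call with a gripper value outside its range is refused whole. OPENING is the opening, from -1 (shut) to 1 (fully open), set as the call begins (- or left out, the last holds). The fingers move at their own pace and stop on an object; the grip force is fixed at half the most. Time passes only in rows, so rows that repeat a pose let the fingers close. It gives the time, the measured TCP pose, the force and the opening at its end, in the units of the state.
- get_state(): the state, without advancing time (a new reading comes with each control period).
- capture(name): name is "scene" or "top"; returns a dict with "image" (400x640x3 uint8, red, green, blue), "depth" (400x640 float32, m along the optical axis (not along the pixel's ray), 0 where there is no reading), "fx", "fy", "cx", "cy" (pixels), "view" (4x4, takes a point from world to camera coordinates). Camera axes: x right, y down, z forward; pixel columns grow to the right and rows downward; lengths in m; the calibration is good to about 2 mm. A picture is of the moment at which its call begins.
- sign_off(): hands the job in, once; it reports no verdict.
The state is a dict: "t": time; "joints": joint angles; "joint_velocities": joint speeds; "tau": joint torques, N m; "tool_pos": TCP position; "tcp_rot": TCP orientation; "wrist_force": force on the tool from outside, world axes, zero at the start; "moment": the same for the moment, N m; "width": finger opening in m.
Only numpy, scipy, OpenCV 4.12 (cv2) and the standard library are available. Lean on these libraries where they do the work, as an engineer would, in place of code of your own. Each camera call takes 0.05 s, during which the arm holds its last target.

TASK

Put away the square glue cans: stand each one that is on the bench in a stall of its own in the wooden rack, fully down, with its red pouring lip towards the rack's yellow-striped rear rail, and screw its brass bung clockwise until it goes snug - tight, but not forced. When all the cans are racked and closed, swing the rack's aluminium retaining bar shut across the front against its stop post. Leave everything else on the bench where it is.

Things in the scene. Friction and masses are not known exactly. Their poses are not given: they have to be found in the camera images.
- can_a: green square glue can, 60 x 60 mm in plan and 64 mm tall, about 0.4 kg, standing upright; may be absent. Origin: centre of its underside; z up; its +x axis points out through the face with the red pouring lip (red band down that face, red lip 4 mm high on that edge of the top)
- can_a_grip (a point): middle of the brass T-bar of the green can's tapered screw bung, on the can's axis 85 mm above its underside. Bar 44 mm long (point x), 14 mm thick (point y), 76 to 94 mm above the underside. Tightens clockwise seen from above. Starts loose: runs freely for an unknown 1.4 to 3.4 rad (regrasp), then goes snug: the torque jumps to 0.25 N m and rises
- can_a_lip (a point): top of the red pouring lip of the green can, 24 mm from the can's axis along the can's +x, 68 mm above its underside
- can_a_seat (a joint): how far (rad) the bung of the green can has been turned on after it first went snug: 0 while it is still loose; it stays where it is left. 0.06 to 0.7 is properly snug; above 0.7 is overtightened (0.25 N m at 0, rising 0.25 N m per rad; hard stop at 1.0)
- can_b: blue square glue can, 60 x 60 mm in plan and 64 mm tall, about 0.4 kg, standing upright; may be absent. Origin: centre of its underside; z up; its +x axis points out through the face with the red pouring lip (red band down that face, red lip 4 mm high on that edge of the top)
- can_b_grip (a point): middle of the brass T-bar of the blue can's tapered screw bung, on the can's axis 85 mm above its underside. Bar 44 mm long (point x), 14 mm thick (point y), 76 to 94 mm above the underside. Tightens clockwise seen from above. Starts loose: runs freely for an unknown 1.4 to 3.4 rad (regrasp), then goes snug: the torque jumps to 0.25 N m and rises
- can_b_lip (a point): top of the red pouring lip of the blue can, 24 mm from the can's axis along the can's +x, 68 mm above its underside
- can_b_seat (a joint): how far (rad) the bung of the blue can has been turned on after it first went snug: 0 while it is still loose; it stays where it is left. 0.06 to 0.7 is properly snug; above 0.7 is overtightened (0.25 N m at 0, rising 0.25 N m per rad; hard stop at 1.0)
- can_c: white square glue can, 60 x 60 mm in plan and 64 mm tall, about 0.4 kg, standing upright; may be absent. Origin: centre of its underside; z up; its +x axis points out through the face with the red pouring lip (red band down that face, red lip 4 mm high on that edge of the top)
- can_c_grip (a point): middle of the brass T-bar of the white can's tapered screw bung, on the can's axis 85 mm above its underside. Bar 44 mm long (point x), 14 mm thick (point y), 76 to 94 mm above the underside. Tightens clockwise seen from above. Starts loose: runs freely for an unknown 1.4 to 3.4 rad (regrasp), then goes snug: the torque jumps to 0.25 N m and rises
- can_c_lip (a point): top of the red pouring lip of the white can, 24 mm from the can's axis along the can's +x, 68 mm above its underside
- can_c_seat (a joint): how far (rad) the bung of the white can has been turned on after it first went snug: 0 while it is still loose; it stays where it is left. 0.06 to 0.7 is properly snug; above 0.7 is overtightened (0.25 N m at 0, rising 0.25 N m per rad; hard stop at 1.0)
- rack: fixed wooden can rack, 278 mm wide along its y. Origin: on the bench, under its middle; x points to its rear (away from the robot), y to its left, z up. Floor board 6 mm thick; rear rail with a yellow stripe on top, inner face at x = +41 mm, top at 37 mm; open at the front. Steel posts 42 mm tall at the front corners: hinge post at x -42, y +154 mm, stop post at x -25, y -154 mm
- stall (a point): middle stall's floor, where the middle of a can's underside belongs: rack x = +5, y = 0, z = 6 mm; axes as the rack's. The left and right stalls lie 86 mm to either side along y. Each stall is 66 mm wide between dividers 20 mm thick, tops 36 mm above the bench, which keep a can from turning
- gate (a joint): angle (rad) of the rack's retaining bar, an aluminium bar 14 mm thick, 308 mm long, 13 to 35 mm above the bench, pivoting on an upright axis at one end. 0: shut, in line across the front of the stalls and against the stop post; it grows as the free end swings out towards the robot (clockwise seen from above); up to 1.9. Stays where it is left (0.12 N m friction)
- gate_knob (a point): point on the axis of the black upright knob on the retaining bar, 85 mm above the bench, 10 mm below the knob's top; the knob is 18 mm across and stands 60 mm above the bar, 120 mm from the pivot. Its y axis runs along the bar (towards the pivot)
- gate_hinge (a point): the pivot axis of the retaining bar
- reel: reel of gold foil, 60 mm across, 34 mm tall; a bystander, to be left alone. Origin: middle of its underside
- book: finished black-covered book lying flat, 150 x 210 x 30 mm; a bystander, to be left alone. Origin: middle of its underside
- brush: red-handled paste brush lying flat, about 185 mm long; a bystander, to be left alone. Origin: middle of its underside, at the ferrule end of the handle
- knife: dark utility knife lying flat, about 155 mm long; a bystander, to be left alone. Origin: middle of its underside
- tub: pink lidded glue tub, 122 mm across, 97 mm tall; a bystander, to be left alone. Origin: middle of its underside
- weight: steel pressing weight 70 x 100 x 30 mm with a short wooden knob; a bystander, to be left alone. Origin: middle of its underside
Not all that is in view belongs to the job. Leave any purple or turquoise look-alike of the can_b alone.

How it is judged:
By the outcome, as a careful person would: the job done as asked, in the order asked, and still so for the second after the job is handed in, with the robot touching nothing.
Of can_a, can_b, can_c only 2 to 3 are there at a start; the rules pass over those that are not, and their reading is None.
At some moment in a run one of can_a, can_b, can_c may be knocked a few centimetres aside while the robot is not near it.
Once in a run the grip may slacken for a moment while it holds something.
It also fails if it takes over 210 s, if anything falls off the work surface, if the arm or the gripper's body presses on something with over 40 N, if the wrist force passes 120 N, or if a joint passes its speed limit or range.

## Working session

There is one attempt and no reset: what is moved stays moved. The work goes in short steps, Python scripts to look and compute and a shell command to move; the robot and the scene stay as the last step left them, time stands still between calls to the robot, and variables do not carry over. Pictures are saved under pics/ and viewed, and the job is handed in when it is done.

```bash
ls; mkdir -p pics
python3 - <<'E'
from station import *
import cv2,numpy as np
s=get_state(); print({k:np.round(v,3) for k,v in s.items()})
for n in ("scene","top"):
    c=capture(n); cv2.imwrite(f"pics/{n}0.png",c["image"][:,:,::-1]); print(n,c["fx"],c["fy"],c["cx"],c["cy"],np.round(c["view"],4).tolist())
E
```

```text
pics
{'t': np.float64(0.0), 'joints': array([-1.212,  0.481,  1.597, -0.   ,  1.065, -0.047]), 'joint_velocities': array([-0.   , -0.   ,  0.   ,  0.   , -0.002, -0.   ]), 'tau': array([ 0.0000e+00, -9.5067e+01, -4.3019e+01, -0.0000e+00,  1.2000e-02,
       -0.0000e+00]), 'tool_pos': array([ 0.256, -0.597,  0.303]), 'tcp_rot': array([-3.076, -0.633,  0.   ]), 'wrist_force': array([0.138, 0.373, 0.642]), 'moment': array([ 0.03 ,  0.022, -0.01 ]), 'width': np.float64(0.085)}
scene 470.7123321321043 470.7123321321043 320.2172475881325 204.1782053250959 [[-0.8487, 0.5286, 0.0183, 0.4278], [0.3617, 0.6053, -0.7091, -0.1342], [-0.3859, -0.5952, -0.7049, 1.5476], [0.0, 0.0, 0.0, 1.0]]
top 511.0539360351383 511.0539360351383 319.6252483357812 204.20865319521428 [[-0.0176, -0.9998, -0.0013, 0.0202], [-0.9923, 0.0176, -0.1227, 0.5225], [0.1227, -0.0009, -0.9924, 1.5197], [0.0, 0.0, 0.0, 1.0]]
```

View pics/scene0.png

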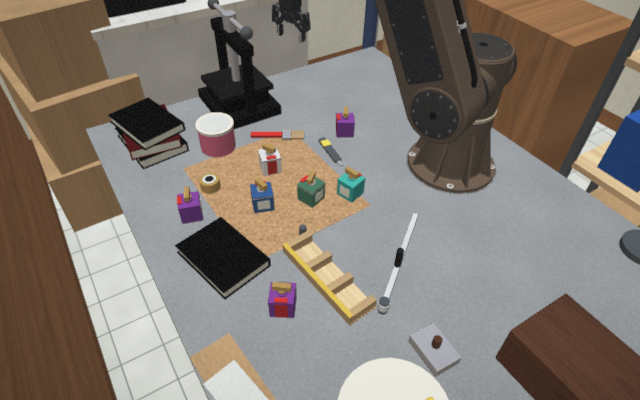

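View pics/top0.png

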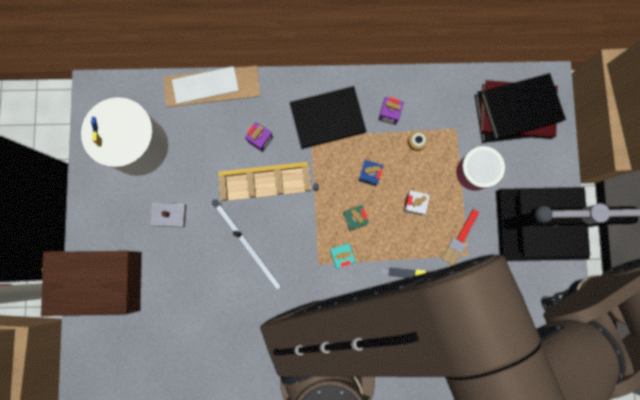

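The scene view shows green (311,190), blue (262,197) and white (270,160) cans, plus purple and turquoise look-alikes, with the rack at (330,280) and the gate open. In the top view the cans are at green (356,216), blue (372,172) and white (417,203), the rack is at (265,182), and the bar hinges near (216,203) with its free end at (277,287).

```bash
cat > h.py <<'E'
from station import *
import cv2,numpy as np
from scipy.spatial.transform import Rotation as R
def uv2w(c,uv,z):
    V=np.array(c["view"]);Rm=V[:3,:3];t=V[:3,3]
    uv=np.atleast_2d(uv).astype(float)
    d=np.c_[(uv[:,0]-c["cx"])/c["fx"],(uv[:,1]-c["cy"])/c["fy"],np.ones(len(uv))]@Rm
    o=-Rm.T@t
    return o+d*((z-o[2])/d[:,2])[:,None]
def w2uv(c,P):
    V=np.array(c["view"]);p=np.atleast_2d(P)@V[:3,:3].T+V[:3,3]
    return np.c_[p[:,0]/p[:,2]*c["fx"]+c["cx"],p[:,1]/p[:,2]*c["fy"]+c["cy"]]
def cloud(c):
    v,u=np.mgrid[:400,:640];z=c["depth"]
    P=np.stack([(u-c["cx"])/c["fx"]*z,(v-c["cy"])/c["fy"]*z,z],-1)
    V=np.array(c["view"]);return (P-V[:3,3])@V[:3,:3]
def crop(c,name,u0,u1,v0,v1,k):
    im=cv2.resize(c["image"][v0:v1,u0:u1,::-1],None,fx=k,fy=k,interpolation=cv2.INTER_CUBIC)
    cv2.imwrite("pics/"+name+".png",im)
E
python3 - <<'E'
from h import *
c=capture("top");crop(c,"topcrop1",200,440,120,280,3)
s=capture("scene");crop(s,"scenecrop1",170,430,120,320,3)
np.save("top0.npy",c,allow_pickle=True);np.save("scene0.npy",s,allow_pickle=True)
P=cloud(c)
for uv in [(356,216),(372,172),(417,203),(265,182),(285,180),(237,233),(250,150)]: print(uv,np.round(P[uv[1],uv[0]],3))
E
```

```text
(356, 216) [ 0.479 -0.094  0.095]
(372, 172) [ 0.61  -0.146  0.082]
(417, 203) [ 0.513 -0.272  0.1  ]
(265, 182) [0.599 0.179 0.006]
(285, 180) [0.602 0.117 0.016]
(237, 233) [0.435 0.251 0.099]
(250, 150) [0.702 0.226 0.001]
```

View pics/topcrop1.png

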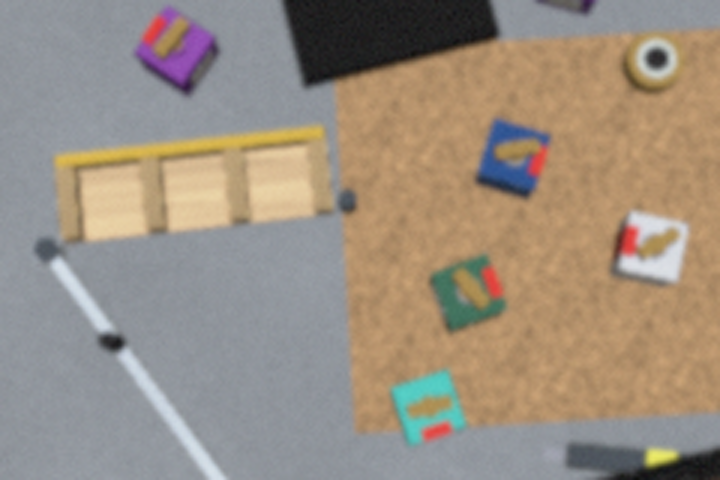

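View pics/scenecrop1.png

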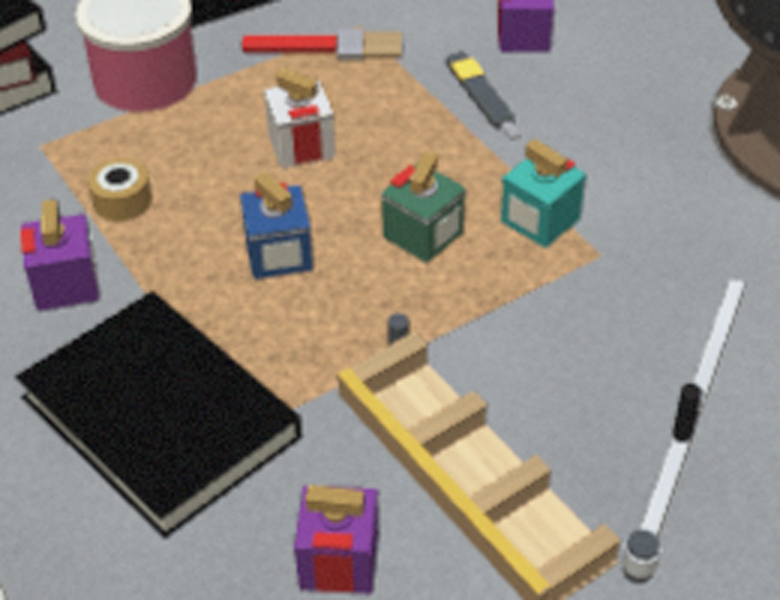

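```bash
cat >> h.py <<'E'
BOX={'a':(0,0),'b':(0,0),'c':(0,0)}
def masks(c):
    hsv=cv2.cvtColor(c["image"],cv2.COLOR_RGB2HSV).astype(int);H,S,V=hsv[...,0],hsv[...,1],hsv[...,2]
    return dict(a=(H>65)&(H<85)&(S>90)&(V<150), b=(H>103)&(H<122)&(S>120)&(V>40), c=(S<45)&(V>165),
      red=((H<6)|(H>174))&(S>150)&(V>110), brass=(H>10)&(H<26)&(S>90)&(V>80), yel=(H>20)&(H<32)&(S>150)&(V>130))
def can(c,k,zb=0.0,near=None,verbose=True):
    """top-face pose of a can from view c; zb underside height"""
    P=cloud(c);M=masks(c);z=P[...,2]-zb
    ok=(c["depth"]>0)&(P[...,0]>.3)&(P[...,0]<.85)&(abs(P[...,1])<.45)
    m=(M[k]&ok&(z>.055)&(z<.076)).astype(np.uint8)
    if near is not None: m&=(np.hypot(P[...,0]-near[0],P[...,1]-near[1])<.07).astype(np.uint8)
    n,lab,st,ce=cv2.connectedComponentsWithStats(cv2.morphologyEx(m,cv2.MORPH_CLOSE,np.ones((5,5),np.uint8)))
    if n<2: print(k,"none"); return None
    i=1+np.argmax(st[1:,4]); 
    vv,uu=np.where((lab==i)&(m>0))
    W=uv2w(c,np.c_[uu,vv],zb+.064)[:,:2]; cen=W.mean(0)
    near_=np.hypot(P[...,0]-cen[0],P[...,1]-cen[1])<.05
    vv2,uu2=np.where(near_&M["red"]&(z>.058)); L=uv2w(c,np.c_[uu2,vv2],zb+.068)[:,:2]
    vb,ub=np.where(near_&(M["brass"])&(z>.078)); B=uv2w(c,np.c_[ub,vb],zb+.094)[:,:2]
    A=np.r_[W,L,B[:0]].astype(np.float32)
    rect=cv2.minAreaRect((A*1000)); cr=np.array(rect[0])/1000
    lip=L.mean(0)
    d=lip-cr; th=np.arctan2(d[1],d[0]); e=np.deg2rad(rect[2]); e=e+np.round((th-e)/(np.pi/2))*np.pi/2
    bc=B.mean(0);u,s,vt=np.linalg.svd(B-bc,full_matrices=False);ba=np.arctan2(vt[0,1],vt[0,0])%np.pi
    if verbose: print(k,"n",len(W),len(L),len(B),"cen",np.round(cr,4),"size",np.round(rect[1],1),"yaw",round(float(e),3),"lipdir",round(float(th),3),"lipdist",round(float(np.hypot(*d)),4),"bar c",np.round(bc,4),"ang",round(float(ba),3),"zmed",np.round(np.median(P[vv,uu,2]),4))
    return cr,e,bc,ba
E
python3 - <<'E'
from h import *
c=np.load("top0.npy",allow_pickle=True).item();s=np.load("scene0.npy",allow_pickle=True).item()
for k in "abc":
    can(c,k);can(s,k)
for n,v in (("top",c),("scene",s)):
    M=masks(v);P=cloud(v)
    m=(M["yel"]&(P[...,2]>.02)&(P[...,2]<.05)&(P[...,1]>-.05)&(P[...,0]<.75)).astype(np.uint8)
    nn,lab,st,ce=cv2.connectedComponentsWithStats(m); i=1+np.argmax(st[1:,4]); vv,uu=np.where(lab==i)
    W=uv2w(v,np.c_[uu,vv],.037)[:,:2]; r=cv2.minAreaRect((W*1000).astype(np.float32)); print(n,len(W),r,np.round(cv2.boxPoints(r)).tolist(), np.median(P[vv,uu,2]))
E
```

```text
a n 103 35 68 cen [ 0.479  -0.0976] size [51.7 56.6] yaw -1.253 lipdir -1.171 lipdist 0.023 bar c [ 0.4786 -0.096 ] ang 0.658 zmed 0.0652
a n 126 23 76 cen [ 0.4819 -0.0931] size [54.  57.1] yaw -1.234 lipdir -1.213 lipdist 0.0239 bar c [ 0.4838 -0.0858] ang 0.75 zmed 0.0636
b n 158 26 57 cen [ 0.6128 -0.1457] size [56.2 58.4] yaw -1.885 lipdir -1.802 lipdist 0.0235 bar c [ 0.6148 -0.1449] ang 1.76 zmed 0.0652
b n 169 1 85 cen [ 0.6184 -0.1375] size [69.  56.8] yaw -1.941 lipdir -2.264 lipdist 0.0364 bar c [ 0.62   -0.1355] ang 1.592 zmed 0.0633
c n 259 27 46 cen [ 0.5209 -0.2789] size [61.5 59.1] yaw 1.333 lipdir 1.319 lipdist 0.0247 bar c [ 0.5198 -0.2773] ang 2.08 zmed 0.065
c n 76 17 79 cen [ 0.5343 -0.2792] size [58.4 41.7] yaw 1.462 lipdir 1.825 lipdist 0.0262 bar c [ 0.5256 -0.2695] ang 1.848 zmed 0.0634
top 217 ((633.7606811523438, 181.83079528808594), (8.22408390045166, 264.0533142089844), 5.536538600921631) [[617.0, 313.0], [642.0, 50.0], [651.0, 51.0], [625.0, 314.0]] 0.038319287933188936
scene 341 ((634.9869995117188, 184.84645080566406), (10.541152954101562, 269.6630554199219), 5.407469749450684) [[617.0, 319.0], [642.0, 50.0], [653.0, 51.0], [628.0, 320.0]] 0.03630477538437238
```

Run:
```python
from h import *
c=np.load("top0.npy",allow_pickle=True).item();s=np.load("scene0.npy",allow_pickle=True).item()
for n,v in (("top",c),("scene",s)):
    P=cloud(v);hsv=cv2.cvtColor(v["image"],cv2.COLOR_RGB2HSV).astype(int)
    for nm,ex,zt in (("hinge",(.52,.34),.042),("stop",(.575,.03),.042),("knob",(.435,.25),.095)):
        m=((np.hypot(P[...,0]-ex[0],P[...,1]-ex[1])<.05)&(P[...,2]>zt-.008)&(P[...,2]<zt+.008)).astype(np.uint8)
        if nm!="knob": m&=((hsv[...,1]<110)&(hsv[...,2]<130)).astype(np.uint8)
        vv,uu=np.where(m)
        if len(vv): W=uv2w(v,np.c_[uu,vv],zt)[:,:2]; print(n,nm,len(vv),np.round(W.mean(0),4),np.round((W.min(0)+W.max(0))/2,4),np.ptp(W,0).round(3))
    # floor / dividers heights
    m=(P[...,2]>.028)&(P[...,2]<.042)&(P[...,0]>.5)&(P[...,0]<.66)&(P[...,1]>.02)&(P[...,1]<.34)&(hsv[...,1]>40)&(hsv[...,0]<30)
    vv,uu=np.where(m);W=uv2w(v,np.c_[uu,vv],.0365)[:,:2];psi=.0967
    o=np.array([.59,.178]);Rr=np.array([[np.cos(psi),np.sin(psi)],[-np.sin(psi),np.cos(psi)]]);q=(W-o)@Rr.T
    r=cv2.minAreaRect((W*1000).astype(np.float32));print(n,"rack outline",r)
    d=q[(q[:,0]<.03)&(q[:,0]>-.03)]
    print("hist",np.histogram(d[:,1],np.arange(-.15,.155,.01))[0])
    for cc in(-.129,-.043,.043,.129):
        dd=d[abs(d[:,1]-cc)<.025,1];print(cc,len(dd),dd.mean().round(4))
    # bar
    m=(hsv[...,1]<40)&(hsv[...,2]>150)&(P[...,2]>.025)&(P[...,2]<.045)&(P[...,1]>.05)&(P[...,0]<.53)&(P[...,0]>.2)
    vv,uu=np.where(m);W=uv2w(v,np.c_[uu,vv],.035)[:,:2];l=cv2.fitLine(W.astype(np.float32),cv2.DIST_L2,0,.01,.01).ravel();print("bar",len(W),l, W.min(0),W.max(0))
```

```text
top hinge 47 [0.5321 0.3257] [0.5324 0.3237] [0.021 0.024]
top stop 32 [0.5766 0.0225] [0.5774 0.0225] [0.018 0.015]
top knob 29 [0.4338 0.2557] [0.434  0.2559] [0.015 0.014]
top rack outline ((597.3117065429688, 179.38876342773438), (87.64917755126953, 277.52947998046875), 5.514720916748047)
hist [ 0 50 60 13  0  0  0  0  0 15 60 46  0  0  0  0  0  0 44 58 21  0  0  0
  0  0  9 57 56  0]
-0.129 123 -0.1281
-0.043 121 -0.0424
0.043 123 0.0431
0.129 122 0.129
bar 1055 [0.4552066  0.89038587 0.4518955  0.364602  ] [0.27381045 0.13304596] [0.52902734 0.52402408]
scene hinge 80 [0.5339 0.3316] [0.534  0.3338] [0.025 0.03 ]
scene stop 42 [0.5812 0.0323] [0.583  0.0432] [0.024 0.051]
scene knob 44 [0.4381 0.2616] [0.438  0.2625] [0.021 0.022]
scene rack outline ((601.1482543945312, 173.17239379882812), (90.6318359375, 305.9068908691406), 4.9204535484313965)
hist [ 0 29 66 60  2  0  0  0  0  0 57 71 39  0  0  0  0  0 19 80 80  4  0  0
  0  0  0 61 91 48]
-0.129 158 -0.1227
-0.043 167 -0.0363
0.043 183 0.049
0.129 200 0.1343
bar 1378 [0.43230373 0.90172803 0.47586173 0.41512385] [0.27305749 0.13807947] [0.53424324 0.5296321 ]
```

The two views agree on the rack origin (about (0.588, 0.178), yaw 0.097). The cans check out at 60 mm and the knob is 120 mm from the hinge, which puts the gate at about 1.06 rad. Next I'll write a helper that works out moves in tool axes.

```bash
cat >> h.py <<'E'
O=np.array([.588,.178]);PSI=.0967
RX=np.array([np.cos(PSI),np.sin(PSI)]);RY=np.array([-RX[1],RX[0]])
def rk(x,y): return O+x*RX+y*RY
ST=dict(L=rk(.005,.086),M=rk(.005,0),R=rk(.005,-.086))
def plan(xyz,phi=None):
    s=get_state();Rm=R.from_rotvec(s["tcp_rot"]).as_matrix()
    d=np.array(xyz)-s["tool_pos"];tr=Rm.T@d
    p=np.arctan2(Rm[1,1],Rm[0,1]);j6=s["joints"][5]
    print("pos",np.round(s["tool_pos"],4),"phi",round(p,3),"tilt",np.round(Rm[:,2],3),"j6",round(j6,3),"w",round(float(s["width"]),4),"F",np.round(s["wrist_force"],1),"M",np.round(s["moment"],2),"t",round(s["t"],2))
    print(" travel",np.round(tr,4),"rows>=",np.ceil(np.linalg.norm(tr)/.0625))
    if phi is not None:
        dj1=np.arctan2(xyz[1],xyz[0])-np.arctan2(s["tool_pos"][1],s["tool_pos"][0])
        for k in range(-4,5):
            f=phi+k*np.pi; rl=-(f-p); e=j6+dj1+rl
            if abs(e)<2.85: print("  roll",round(rl,3),"-> j6 end",round(e,2),"phi",round(f,3))
E
python3 - <<'E'
from h import *
c=np.load("top0.npy",allow_pickle=True).item()
print(uv2w(c,[(331,249),(349,243),(355,262.7),(336.7,267.7)],.064).round(3))
plan([.479,-.097,.20],.32)
print(ST)
E
```

```text
[[ 0.386 -0.02   0.064]
 [ 0.402 -0.074  0.064]
 [ 0.344 -0.09   0.064]
 [ 0.331 -0.036  0.064]]
pos [ 0.2565 -0.597   0.3035] phi -1.165 tilt [-0.     0.001 -1.   ] j6 -0.047 w 0.0856 F [0.4 0.1 0.2] M [-0.05 -0.02 -0.01] t 0.2
 travel [ 0.4018 -0.3715  0.1038] rows>= 9.0
  roll 1.657 -> j6 end 2.58 phi -2.822
  roll -1.485 -> j6 end -0.57 phi 0.32
{'L': array([0.5846734 , 0.26408097]), 'M': array([0.59297664, 0.17848275]), 'R': array([0.60127989, 0.09288452])}
```

```bash
python3 -m handwheel '{"travel":[[0.04,-0.037,0.01],[0.08,-0.074,0.02],[0.12,-0.11,0.03],[0.16,-0.148,0.04],[0.20,-0.185,0.05]],"roll":[-0.15,-0.3,-0.45,-0.6,-0.75]}' 1; python3 -c "
from h import *
plan([.479,-.097,.20],.32)"
```

```text
t: 0.82
tool_pos: [0.3677, -0.3466, 0.2537]
tcp_rot: [2.627, 1.722, 0.0]
wrist_force: [1.2, -0.1, 0.6]
width: 0.0853
pos [ 0.3677 -0.3466  0.2537] phi -0.41 tilt [ 0. -0. -1.] j6 -0.406 w 0.0853 F [ 1.2 -0.1  0.6] M [-0.01 -0.04  0.01] t 0.82
 travel [0.2733 0.0024 0.0537] rows>= 5.0
  roll 2.411 -> j6 end 2.56 phi -2.822
  roll -0.73 -> j6 end -0.58 phi 0.32
```

Run:
```python
from h import *
c=capture("top")
for k in "abc": can(c,k)
```

```text
a n 89 33 67 cen [ 0.4796 -0.0978] size [51.7 56.1] yaw -1.228 lipdir -1.226 lipdist 0.0226 bar c [ 0.4792 -0.0957] ang 0.684 zmed 0.0657
b n 160 26 59 cen [ 0.6127 -0.1456] size [56.2 58.7] yaw -1.885 lipdir -1.804 lipdist 0.0232 bar c [ 0.6149 -0.1451] ang 1.768 zmed 0.0648
c n 261 26 45 cen [ 0.5209 -0.2789] size [61.5 59.1] yaw 1.333 lipdir 1.324 lipdist 0.0249 bar c [ 0.5196 -0.2772] ang 2.071 zmed 0.0648
```

```bash
python3 -m handwheel '{"travel":[[0.055,0,0.0],[0.11,0,0],[0.165,0,0.01],[0.22,0.001,0.02],[0.273,0.002,0.04]],"roll":[-0.15,-0.3,-0.45,-0.6,-0.74]}' 1; python3 -c "
from h import *
plan([.4795,-.097,.106],.33)"
```

```text
t: 1.5
tool_pos: [0.4803, -0.0977, 0.2141]
tcp_rot: [1.826, 2.554, 0.001]
wrist_force: [-0.3, -0.3, 0.1]
width: 0.0854
pos [ 0.4803 -0.0977  0.2141] phi 0.33 tilt [ 0.002 -0.001 -1.   ] j6 -0.592 w 0.0854 F [-0.3 -0.3  0.1] M [-0.11 -0.03 -0.04] t 1.5
 travel [ 0.001  -0.0007  0.1081] rows>= 2.0
  roll 3.141 -> j6 end 2.55 phi -2.812
  roll -0.0 -> j6 end -0.59 phi 0.33
```

```bash
python3 -m handwheel '{"travel":[[0,0,0.03],[0,0,0.06],[0,0,0.085],[0,0,0.1],[0.001,-0.001,0.106]],"roll":[0,0,0,0,0]}' 1; python3 -m handwheel '{"travel":[[0,0,0],[0,0,0],[0,0,0],[0,0,0]],"roll":[0,0,0,0]}' -1;  python3 -c "
from h import *
plan([.4795,-.097,.166],.33)"
```

```text
t: 2.12
tool_pos: [0.4779, -0.0987, 0.1073]
tcp_rot: [-1.833, -2.551, 0.0]
wrist_force: [-0.3, -0.9, -0.3]
width: 0.0854
t: 2.62
tool_pos: [0.4784, -0.0988, 0.1088]
tcp_rot: [1.832, 2.55, 0.001]
wrist_force: [-1.3, -0.7, 7.7]
width: 0.0591
pos [ 0.4784 -0.0988  0.1088] phi 0.325 tilt [ 0.001 -0.    -1.   ] j6 -0.591 w 0.0591 F [-1.3 -0.7  7.7] M [-0.06  0.3  -0.  ] t 2.62
 travel [ 0.0013  0.0017 -0.0572] rows>= 1.0
  roll 3.137 -> j6 end 2.55 phi -2.812
  roll -0.005 -> j6 end -0.59 phi 0.33
```

```bash
python3 -m handwheel '{"travel":[[0,0,-0.01],[0,0,-0.025],[0,0,-0.045],[0,0,-0.06],[0,0,-0.06]],"roll":[0,0,0,0,0]}' -1;  python3 -c "
from h import *
c=capture('top');can(c,'a',zb=.06);crop(c,'g1',200,440,120,280,3);s=capture('scene');crop(s,'g1s',200,400,120,280,4)
plan([*ST['L'],.175],PSI+np.pi/2)"
```

```text
t: 3.25
tool_pos: [0.4786, -0.0988, 0.1693]
tcp_rot: [1.831, 2.55, 0.001]
wrist_force: [-0.2, -0.6, -4.4]
width: 0.0585
a none
pos [ 0.4779 -0.0986  0.168 ] phi 0.325 tilt [ 0. -0. -1.] j6 -0.591 w 0.0586 F [-0.1  0.6 -4.7] M [ 0.03 -0.04  0.01] t 3.35
 travel [ 0.3096  0.217  -0.007 ] rows>= 7.0
  roll 1.799 -> j6 end 1.84 phi -1.474
  roll -1.343 -> j6 end -1.31 phi 1.667
```

View pics/g1s.png

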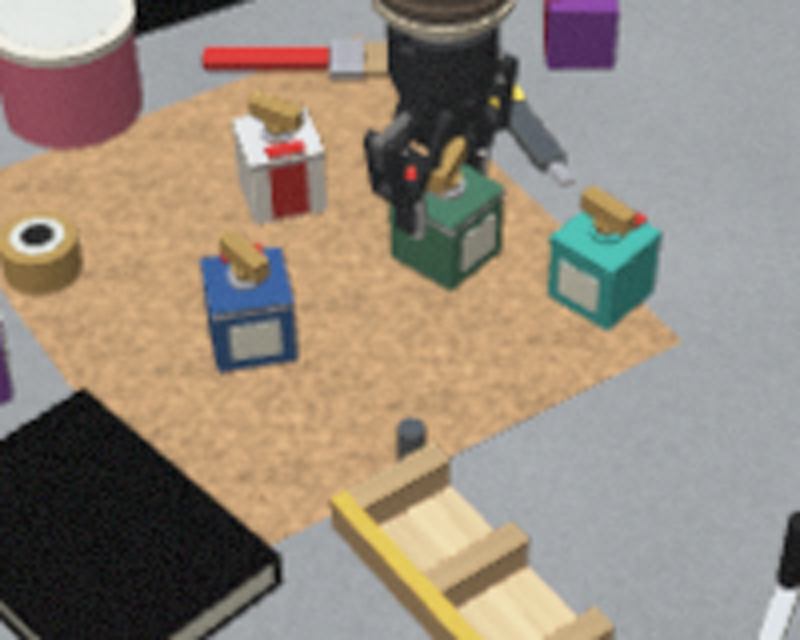

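```bash
python3 -m handwheel '{"travel":[[0.02,0.014,-0.004],[0.06,0.042,-0.007],[0.1,0.07,-0.007],[0.14,0.098,-0.007],[0.18,0.126,-0.007]],"roll":[-0.1,-0.25,-0.41,-0.58,-0.75]}' -1;  python3 -c "
from h import *
plan([*ST['L'],.175],PSI+np.pi/2)"
```

```text
t: 3.98
tool_pos: [0.5397, 0.1138, 0.174]
tcp_rot: [-0.762, -3.047, 0.001]
wrist_force: [1.3, 0.2, -3.8]
width: 0.059
pos [0.5397 0.1138 0.174 ] phi 1.081 tilt [-0.001 -0.    -1.   ] j6 -0.928 w 0.059 F [ 1.3  0.2 -3.8] M [-0.06 -0.04  0.02] t 3.98
 travel [ 0.0311  0.1538 -0.0011] rows>= 3.0
  roll 2.555 -> j6 end 1.84 phi -1.474
  roll -0.587 -> j6 end -1.3 phi 1.667
```

```bash
python3 -m handwheel '{"travel":[[0.009,0.045,0],[0.018,0.09,0],[0.026,0.13,0],[0.031,0.154,-0.001],[0.031,0.154,-0.001]],"roll":[-0.16,-0.32,-0.47,-0.587,-0.587]}' -1;  python3 -c "
from h import *
c=capture('top');crop(c,'g2',190,350,140,240,5);s=capture('scene');crop(s,'g2s',260,420,200,320,5);
plan([*ST['L'],.114],PSI+np.pi/2)"
```

```text
t: 4.6
tool_pos: [0.5857, 0.2639, 0.1746]
tcp_rot: [0.148, -3.137, 0.0]
wrist_force: [-0.5, -0.2, -3.6]
width: 0.0593
pos [0.5851 0.262  0.1748] phi 1.661 tilt [-0.002 -0.001 -1.   ] j6 -1.287 w 0.0595 F [-0.3 -0.2 -3.3] M [-0.03 -0.   -0.  ] t 4.7
 travel [0.0002 0.0021 0.0608] rows>= 1.0
  roll 3.135 -> j6 end 1.85 phi -1.474
  roll -0.007 -> j6 end -1.29 phi 1.667
```

View pics/g2s.png

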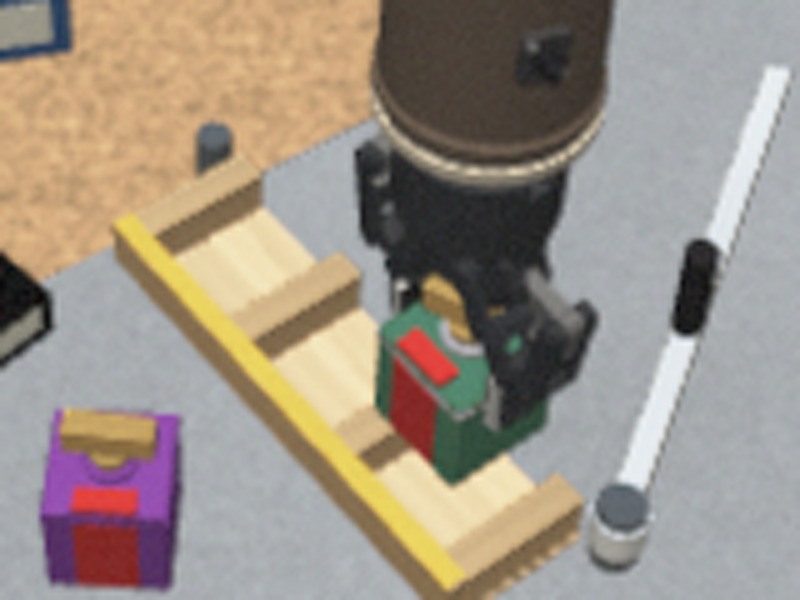

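View pics/g2.png

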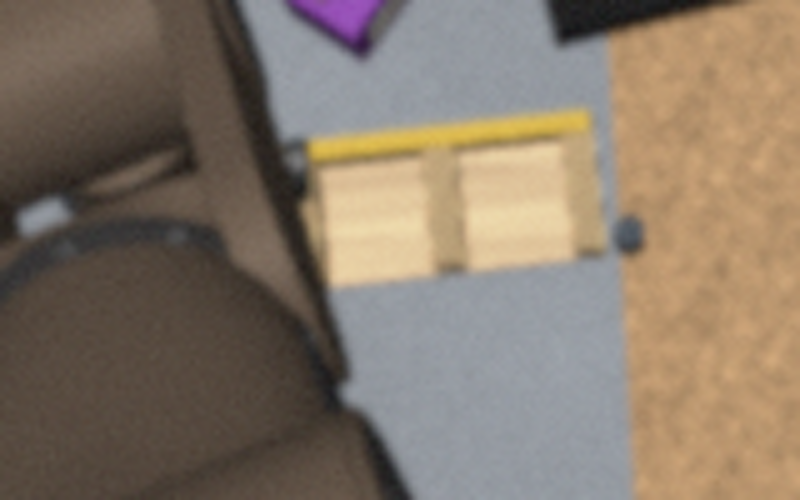

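```bash
python3 -m handwheel '{"travel":[[0,0.001,0.012],[0,0.001,0.024],[0,0.001,0.032],[0,0.001,0.038],[0,0.001,0.044]],"roll":[-0.007,-0.007,-0.007,-0.007,-0.007]}' -1;  python3 -c "
from h import *
plan([*ST['L'],.114],PSI+np.pi/2)"
```

```text
t: 5.32
tool_pos: [0.5866, 0.2647, 0.1323]
tcp_rot: [-0.153, 3.135, 0.004]
wrist_force: [-2.3, 13.3, 2.3]
width: 0.0588
pos [0.5866 0.2647 0.1323] phi 1.668 tilt [ 0.002  0.002 -1.   ] j6 -1.294 w 0.0588 F [-2.3 13.3  2.3] M [2.46 0.18 0.17] t 5.33
 travel [ 0.002  -0.0004  0.0183] rows>= 1.0
  roll 3.142 -> j6 end 1.85 phi -1.474
  roll 0.001 -> j6 end -1.29 phi 1.667
```

```bash
python3 -m handwheel '{"travel":[[0,0.001,0],[0,0.0025,0],[0,0.0025,0]],"roll":[0,0,0]}' -1;  python3 -c "
from h import *
s=capture('scene');crop(s,'g3s',260,420,200,320,5);
plan([*ST['L'],.114],PSI+np.pi/2)"
```

```text
t: 5.7
tool_pos: [0.5853, 0.2656, 0.1316]
tcp_rot: [0.154, -3.137, 0.001]
wrist_force: [-0.3, -0.8, -3.4]
width: 0.0587
pos [0.5854 0.2657 0.1316] phi 1.669 tilt [-0. -0. -1.] j6 -1.29 w 0.0588 F [-0.2 -0.3 -3.2] M [ 0.01 -0.03 -0.03] t 5.75
 travel [ 0.0009 -0.0015  0.0176] rows>= 1.0
  roll 3.143 -> j6 end 1.85 phi -1.474
  roll 0.001 -> j6 end -1.29 phi 1.667
```

View pics/g3s.png

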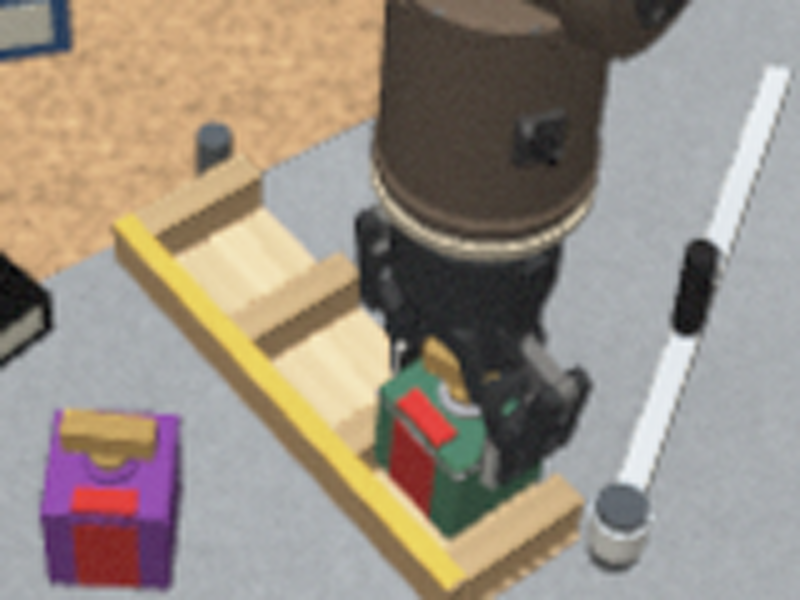

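Contact cleared and the can is inside the stall, so I'll lower it the rest of the way.

```bash
python3 -m handwheel '{"travel":[[0,0,0.006],[0,0,0.012],[0,0,0.015],[0,0,0.0175],[0,0,0.0175]],"roll":[0,0,0,0,0]}' -1;  python3 -c "
from h import *
plan([*ST['L'],.114],PSI+np.pi/2)"
```

```text
t: 6.38
tool_pos: [0.5854, 0.2658, 0.1149]
tcp_rot: [0.154, -3.138, 0.0]
wrist_force: [-4.4, -2.9, 6.5]
width: 0.0587
pos [0.5854 0.2658 0.1149] phi 1.669 tilt [-0. -0. -1.] j6 -1.29 w 0.0587 F [-4.4 -2.9  6.5] M [-0.21  0.63  0.03] t 6.38
 travel [ 0.0009 -0.0016  0.0009] rows>= 1.0
  roll 3.143 -> j6 end 1.85 phi -1.474
  roll 0.002 -> j6 end -1.29 phi 1.667
```

```bash
python3 -m handwheel '{"travel":[[0,0,0],[0,0,0],[0,0,0],[0,0,-0.03],[0,0,-0.06]],"roll":[0,0,0,0,0]}' 0.75; python3 -m handwheel '{"travel":[[-0.04,0,-0.03],[-0.09,0,-0.03],[-0.14,0,-0.03],[-0.14,0,-0.03]],"roll":[0,0,0,0]}' 0.75; python3 -c "
from h import *
c=capture('top');can(c,'a',zb=.006);can(c,'b');can(c,'c');crop(c,'g4',190,350,140,240,5);s=capture('scene');can(s,'a',zb=.006);crop(s,'g4s',260,420,200,320,5);
plan([*ST['L'],.2],2.02+1.57)"
```

```text
t: 7.0
tool_pos: [0.5854, 0.2658, 0.1748]
tcp_rot: [0.154, -3.137, 0.0]
wrist_force: [-0.1, -0.4, -0.1]
width: 0.0746
t: 7.5
tool_pos: [0.7277, 0.2794, 0.2039]
tcp_rot: [-0.152, 3.136, 0.001]
wrist_force: [-1.8, -0.8, 0.3]
width: 0.0746
a none
b n 157 24 61 cen [ 0.6129 -0.1453] size [55.4 58.4] yaw -1.885 lipdir -1.821 lipdist 0.0233 bar c [ 0.6148 -0.1449] ang 1.753 zmed 0.0651
c n 263 26 46 cen [ 0.5198 -0.2786] size [61.5 61.4] yaw 1.333 lipdir 1.294 lipdist 0.0251 bar c [ 0.5197 -0.2774] ang 2.079 zmed 0.065
a n 125 57 148 cen [0.5839 0.2723] size [55.  44.3] yaw 0.1 lipdir -0.234 lipdist 0.0229 bar c [0.5861 0.2691] ang 1.957 zmed 0.0692
pos [0.7246 0.2794 0.2036] phi 1.669 tilt [-0.001 -0.    -1.   ] j6 -1.34 w 0.0747 F [-0.2  0.4  0.3] M [ 0.01  0.02 -0.02] t 7.6
 travel [ 0.1408 -0.0015  0.0038] rows>= 3.0
  roll 1.22 -> j6 end -0.06 phi 0.448
```

View pics/g4.png

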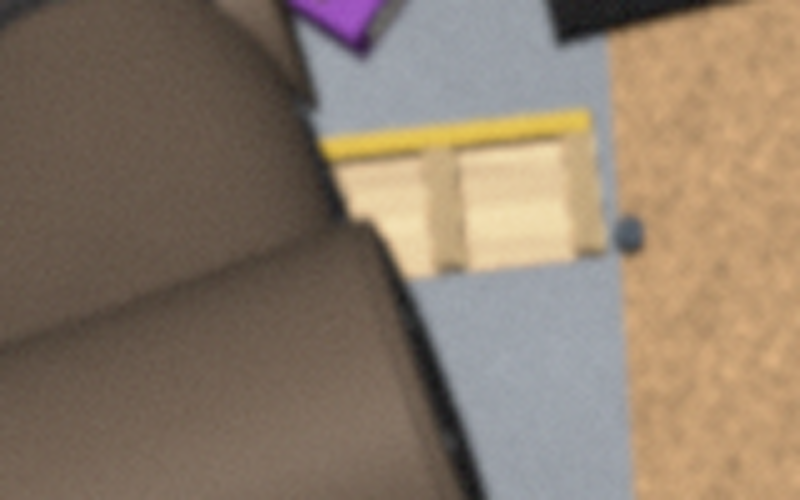

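View pics/g4s.png

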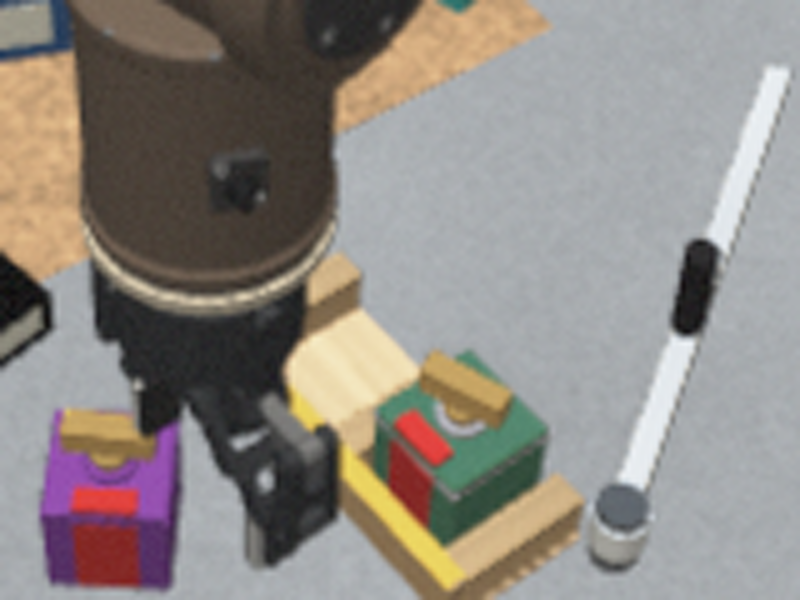

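```bash
python3 -m handwheel '{"travel":[[0.02,0,0],[0.05,0,0],[0.08,0,0],[0.11,0,0],[0.139,0,0.004]],"roll":[0.17,0.35,0.53,0.71,0.89]}' 0.3; python3 -m handwheel '{"travel":[[0,0,0],[0,0,0.015],[0,0,0.025],[0,0,0.025]],"roll":[0.17,0.33,0.33,0.33]}' 0.3; python3 -c "
from h import *
plan([.586,.266,.15],2.02+1.57)"
```

```text
t: 8.22
tool_pos: [0.5844, 0.2658, 0.2008]
tcp_rot: [-1.22, -2.895, -0.0]
wrist_force: [-0.4, 0.5, -0.4]
width: 0.0554
t: 8.72
tool_pos: [0.5856, 0.2658, 0.1747]
tcp_rot: [-1.665, -2.663, 0.002]
wrist_force: [0.1, 0.0, 0.7]
width: 0.0556
pos [0.5856 0.2658 0.1747] phi 0.453 tilt [-0.002 -0.001 -1.   ] j6 -0.074 w 0.0556 F [0.1 0.  0.7] M [-0.04  0.08  0.06] t 8.72
 travel [0.     0.0005 0.0247] rows>= 1.0
  roll 0.005 -> j6 end -0.07 phi 0.448
```

```bash
python3 -m handwheel '{"travel":[[0,0,0.012],[0,0,0.022],[0,0,0.025],[0,0,0.025]],"roll":[0,0,0,0]}' 0.3; python3 -m handwheel '{"travel":[[0,0,0],[0,0,0],[0,0,0],[0,0,0],[0,0,0]],"roll":[0,0,0,0,0]}' -1; python3 -c "
from h import *
plan([.586,.266,.15],2.02+1.57)"
```

```text
t: 9.22
tool_pos: [0.5864, 0.2659, 0.15]
tcp_rot: [-1.671, -2.66, 0.001]
wrist_force: [0.2, 0.1, -0.6]
width: 0.0555
t: 9.85
tool_pos: [0.5865, 0.266, 0.1503]
tcp_rot: [-1.671, -2.66, 0.0]
wrist_force: [0.6, -0.3, -3.1]
width: 0.0127
pos [0.5865 0.266  0.1503] phi 0.449 tilt [-0. -0. -1.] j6 -0.07 w 0.0127 F [ 0.6 -0.3 -3.1] M [-0.06 -0.05 -0.03] t 9.85
 travel [ 0.0002 -0.0004  0.0003] rows>= 1.0
  roll 0.001 -> j6 end -0.07 phi 0.448
```

```bash
python3 -m handwheel '{"travel":[[0,0,0],[0,0,0],[0,0,0],[0,0,0],[0,0,0]],"roll":[0.1,0.25,0.4,0.55,0.7]}' -1; python3 -c "
from h import *
plan([.586,.266,.15])"; python3 -m handwheel '{"travel":[[0,0,0],[0,0,0],[0,0,0],[0,0,0],[0,0,0]],"roll":[0.15,0.3,0.45,0.55,0.65]}' -1; python3 -c "
from h import *
plan([.586,.266,.15])"
```

```text
t: 10.48
tool_pos: [0.5865, 0.2659, 0.1503]
tcp_rot: [2.487, 1.92, -0.0]
wrist_force: [0.3, -0.6, -3.4]
width: 0.0127
pos [0.5865 0.2659 0.1503] phi -0.256 tilt [-0. -0. -1.] j6 0.635 w 0.0127 F [ 0.3 -0.6 -3.4] M [-0.18 -0.    0.  ] t 10.47
 travel [-0.     -0.0005  0.0003] rows>= 1.0
t: 11.1
tool_pos: [0.5865, 0.2659, 0.1503]
tcp_rot: [2.969, 1.028, -0.0]
wrist_force: [0.5, -0.5, -3.4]
width: 0.0126
pos [0.5865 0.2659 0.1503] phi -0.904 tilt [-0. -0. -1.] j6 1.283 w 0.0126 F [ 0.5 -0.5 -3.4] M [-0.11  0.07  0.01] t 11.1
 travel [-0.0003 -0.0004  0.0003] rows>= 1.0
```

```bash
python3 -m handwheel '{"travel":[[0,0,0.001],[0,0,0.002],[0,0,0.002]],"roll":[0.1,0.2,0.25]}' -1; python3 -c "
from h import *
plan([.586,.266,.15])"; python3 -m handwheel '{"travel":[[0,0,0],[0,0,0],[0,0,0]],"roll":[0.1,0.2,0.25]}' -1; python3 -c "
from h import *
plan([.586,.266,.15])"
```

```text
t: 11.48
tool_pos: [0.5868, 0.2665, 0.1494]
tcp_rot: [-3.073, -0.651, -0.002]
wrist_force: [-4.6, 2.7, 12.2]
width: 0.0127
pos [0.5868 0.2665 0.1494] phi -1.153 tilt [ 0.001  0.001 -1.   ] j6 1.532 w 0.0127 F [-4.6  2.7 12.2] M [ 0.33  0.86 -0.  ] t 11.47
 travel [-0.0009  0.0002 -0.0006] rows>= 1.0
t: 11.85
tool_pos: [0.5867, 0.2665, 0.1494]
tcp_rot: [-3.13, -0.262, -0.001]
wrist_force: [-4.3, 2.8, 11.5]
width: 0.0128
pos [0.5867 0.2665 0.1494] phi -1.404 tilt [ 0.001  0.001 -1.   ] j6 1.782 w 0.0128 F [-4.3  2.8 11.5] M [ 0.34  1.   -0.03] t 11.85
 travel [-0.0008  0.0004 -0.0006] rows>= 1.0
```

```bash
for i in 1; do python3 -m handwheel '{"travel":[[0,0,-0.0005],[0,0,-0.0005],[0,0,-0.0005]],"roll":[0.1,0.2,0.25]}' -1; python3 -c "
from h import *
plan([.586,.266,.15])"; python3 -m handwheel '{"travel":[[0,0,0],[0,0,0],[0,0,0]],"roll":[0.1,0.2,0.25]}' -1; python3 -c "
from h import *
plan([.586,.266,.15])";done
```

```text
t: 12.22
tool_pos: [0.5868, 0.2662, 0.1495]
tcp_rot: [-3.138, 0.13, -0.001]
wrist_force: [-0.5, 0.1, 5.4]
width: 0.0125
pos [0.5868 0.2662 0.1495] phi -1.653 tilt [ 0.001  0.    -1.   ] j6 2.032 w 0.0125 F [-0.5  0.1  5.4] M [-0.08  0.41 -0.02] t 12.22
 travel [-0.0008  0.0003 -0.0005] rows>= 1.0
t: 12.6
tool_pos: [0.5868, 0.2662, 0.1494]
tcp_rot: [-3.098, 0.52, -0.001]
wrist_force: [-0.4, -0.3, 4.0]
width: 0.0129
pos [0.5868 0.2662 0.1494] phi -1.903 tilt [ 0.001  0.    -1.   ] j6 2.282 w 0.0129 F [-0.4 -0.3  4. ] M [-0.09  0.4   0.05] t 12.6
 travel [-0.0007  0.0004 -0.0006] rows>= 1.0
```

```bash
python3 -m handwheel '{"travel":[[0,0,0],[0,0,0],[0,0,0]],"roll":[0.1,0.2,0.25]}' -1; python3 -c "
from h import *
plan([.586,.266,.15])"; python3 -m handwheel '{"travel":[[0,0,0],[0,0,0],[0,0,0]],"roll":[0.1,0.2,0.25]}' -1; python3 -c "
from h import *
plan([.586,.266,.15])"
```

```text
t: 12.98
tool_pos: [0.5868, 0.2662, 0.1494]
tcp_rot: [-3.009, 0.902, -0.001]
wrist_force: [-0.5, -0.5, 5.0]
width: 0.013
pos [0.5868 0.2662 0.1494] phi -2.153 tilt [ 0.001  0.    -1.   ] j6 2.532 w 0.013 F [-0.5 -0.5  5. ] M [-0.16  0.55  0.29] t 12.97
 travel [-0.0005  0.0006 -0.0006] rows>= 1.0
t: 13.35
tool_pos: [0.5867, 0.2661, 0.1494]
tcp_rot: [-2.873, 1.27, -0.001]
wrist_force: [-1.7, 0.3, 5.2]
width: 0.0129
pos [0.5867 0.2661 0.1494] phi -2.403 tilt [ 0.  0. -1.] j6 2.782 w 0.0129 F [-1.7  0.3  5.2] M [0.06 0.61 0.33] t 13.35
 travel [-0.0003  0.0006 -0.0006] rows>= 1.0
```

The green bung went snug: the moment is 0.33 N m about 0.3 rad past the jump, which is within the window. I'll release it and go for the blue can.

```bash
python3 -m handwheel '{"travel":[[0,0,0],[0,0,0],[0,0,0],[0,0,-0.03],[0,0,-0.06]],"roll":[0,0,0,0,0]}' 0.3; python3 -c "
from h import *
s=capture('scene');can(s,'a',zb=.006);crop(s,'g5s',180,420,120,320,3);can(s,'b');can(s,'c')
c=capture('top');can(c,'b');can(c,'c')
plan([.6128,-.1455,.2],-1.88+1.571)"
```

```text
t: 13.98
tool_pos: [0.5864, 0.2659, 0.2093]
tcp_rot: [2.874, -1.266, -0.001]
wrist_force: [0.5, 0.3, -0.5]
width: 0.056
a n 137 54 122 cen [0.5902 0.2746] size [43.8 56.7] yaw -0.016 lipdir -0.338 lipdist 0.0238 bar c [0.5921 0.2734] ang 2.393 zmed 0.0692
b n 171 1 83 cen [ 0.6187 -0.1372] size [69.6 56.9] yaw -1.929 lipdir -2.266 lipdist 0.0369 bar c [ 0.6198 -0.1357] ang 1.604 zmed 0.0631
c n 127 17 79 cen [ 0.5223 -0.275 ] size [59.4 60.5] yaw 1.319 lipdir 1.32 lipdist 0.0218 bar c [ 0.5256 -0.2694] ang 1.84 zmed 0.0638
b n 160 26 60 cen [ 0.6127 -0.1453] size [56.5 58.8] yaw -1.915 lipdir -1.794 lipdist 0.0239 bar c [ 0.6148 -0.1455] ang 1.754 zmed 0.0647
c n 259 26 47 cen [ 0.5208 -0.2792] size [60.9 59.1] yaw 1.333 lipdir 1.326 lipdist 0.0254 bar c [ 0.52   -0.2778] ang 2.07 zmed 0.0655
pos [0.588  0.2666 0.212 ] phi -2.401 tilt [ 0.004  0.002 -1.   ] j6 2.779 w 0.0556 F [ 0.7  0.4 -0.7] M [-0.01 -0.01 -0.02] t 14.07
 travel [0.3207 0.2599 0.0114] rows>= 7.0
  roll -2.092 -> j6 end 0.03 phi -0.309
```

View pics/g5s.png

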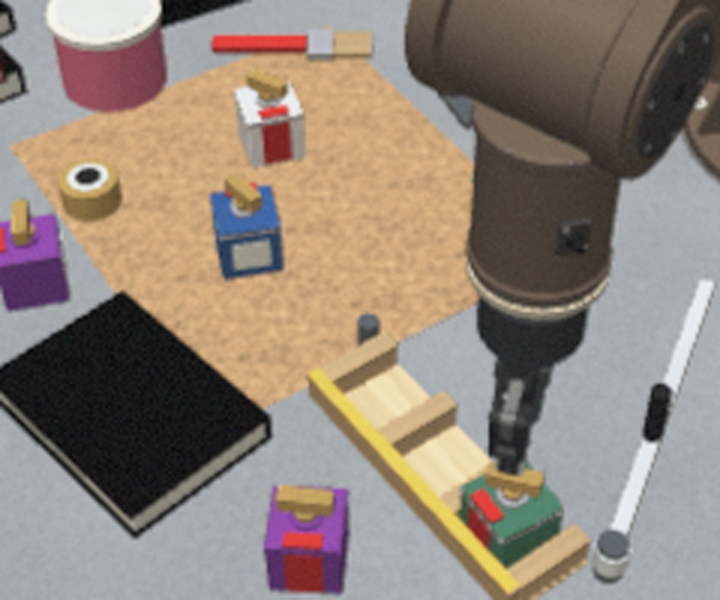

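```bash
python3 -m handwheel '{"travel":[[0.03,0.024,0],[0.065,0.052,0],[0.1,0.08,0],[0.135,0.108,0],[0.17,0.136,0]],"roll":[-0.18,-0.36,-0.54,-0.72,-0.9]}' 1; python3 -c "
from h import *
plan([.613,-.1455,.2],-1.88+1.571)"
```

```text
t: 14.7
tool_pos: [0.6007, 0.0473, 0.2084]
tcp_rot: [-3.139, -0.12, 0.001]
wrist_force: [0.2, 0.8, 0.3]
width: 0.0853
pos [0.6007 0.0473 0.2084] phi -1.495 tilt [-0.  0. -1.] j6 1.523 w 0.0853 F [0.2 0.8 0.3] M [-0.02 -0.09 -0.  ] t 14.7
 travel [-0.0024  0.1932  0.0084] rows>= 4.0
  roll -1.186 -> j6 end 0.03 phi -0.309
```

```bash
python3 -m handwheel '{"travel":[[0,0.04,0],[0,0.08,0],[-0.001,0.12,0],[-0.002,0.16,0],[-0.002,0.193,0.008]],"roll":[-0.18,-0.36,-0.54,-0.72,-0.9]}' 1; python3 -m handwheel '{"travel":[[0,0,0],[0,0,0],[0,0,0]],"roll":[-0.15,-0.286,-0.286]}' 1; python3 -c "
from h import *
plan([.6135,-.1455,.106],-1.88+1.571)
s=capture('scene');can(s,'b');crop(s,'g6s',200,360,120,240,4)
"
```

```text
t: 15.32
tool_pos: [0.6124, -0.1456, 0.2008]
tcp_rot: [2.775, 1.472, 0.001]
wrist_force: [-0.2, -0.6, 0.2]
width: 0.0856
t: 15.7
tool_pos: [0.6121, -0.144, 0.2004]
tcp_rot: [-2.542, -1.845, 0.001]
wrist_force: [-0.7, 0.8, -0.3]
width: 0.0856
pos [ 0.6121 -0.144   0.2004] phi -0.316 tilt [-0.001  0.    -1.   ] j6 0.036 w 0.0856 F [-0.7  0.8 -0.3] M [-0.01 -0.    0.02] t 15.7
 travel [-0.001   0.0019  0.0944] rows>= 2.0
  roll -0.007 -> j6 end 0.03 phi -0.309
b n 171 4 104 cen [ 0.5626 -0.2427] size [309.6  60.5] yaw -2.056 lipdir -2.306 lipdist 0.0926 bar c [ 0.6137 -0.1586] ang 1.268 zmed 0.0631
```

View pics/g6s.png

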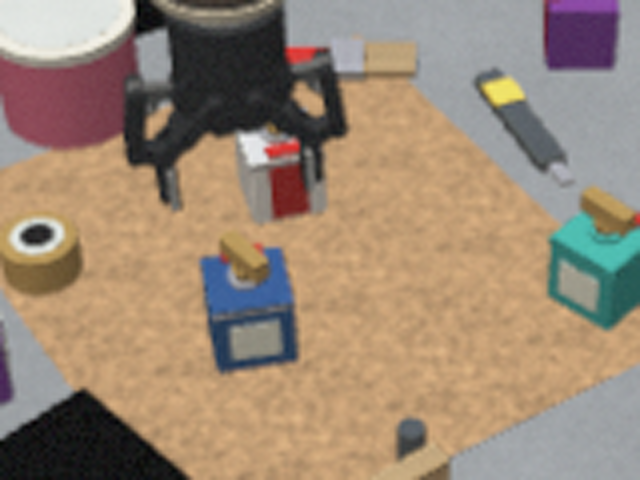

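```bash
python3 -m handwheel '{"travel":[[0,0,0.03],[0,0.001,0.06],[-0.001,0.002,0.08],[-0.001,0.002,0.09],[-0.001,0.002,0.093]],"roll":[0,0,0,0,0]}' 1; python3 -m handwheel '{"travel":[[0,0,0],[0,0,0],[0,0,0],[0,0,0]],"roll":[0,0,0,0]}' -1;  python3 -c "
from h import *
plan([*ST['M'],.175],PSI+1.5708)"
```

```text
t: 16.38
tool_pos: [0.614, -0.1455, 0.1077]
tcp_rot: [-2.543, -1.845, 0.0]
wrist_force: [-0.2, 0.1, -0.0]
width: 0.0853
t: 16.88
tool_pos: [0.6144, -0.1456, 0.109]
tcp_rot: [2.542, 1.845, 0.001]
wrist_force: [-1.0, -0.4, 5.3]
width: 0.059
pos [ 0.6144 -0.1456  0.109 ] phi -0.315 tilt [ 0.001 -0.    -1.   ] j6 0.034 w 0.059 F [-1.  -0.4  5.3] M [ 0.11  0.33 -0.03] t 16.88
 travel [ 0.3015 -0.1207 -0.0662] rows>= 6.0
  roll 1.159 -> j6 end 1.72 phi -1.474
  roll -1.983 -> j6 end -1.42 phi 1.667
```

```bash
sed -i 's/^O=np.*;PSI/O=np.array([.5887,.1797]);PSI/' h.py; python3 -m handwheel '{"travel":[[0,0,-0.015],[0,0,-0.04],[0,0,-0.06],[0.01,-0.004,-0.066],[0.04,-0.016,-0.066]],"roll":[0,0,0,-0.1,-0.27]}' -1;  python3 -c "
from h import *
plan([*ST['M'],.175],PSI+1.5708)"
```

```text
t: 17.5
tool_pos: [0.6117, -0.1032, 0.1757]
tcp_rot: [2.267, 2.172, 0.002]
wrist_force: [0.4, -0.0, -5.2]
width: 0.0587
pos [ 0.6117 -0.1032  0.1757] phi -0.042 tilt [ 0.002 -0.001 -1.   ] j6 -0.173 w 0.0587 F [ 0.4 -0.  -5.2] M [0.02 0.01 0.04] t 17.5
 travel [ 0.2824 -0.03    0.0005] rows>= 5.0
  roll 1.432 -> j6 end 1.72 phi -1.474
  roll -1.71 -> j6 end -1.42 phi 1.667
```

```bash
python3 -m handwheel '{"travel":[[0.03,-0.003,0],[0.06,-0.006,0],[0.09,-0.009,0],[0.12,-0.012,0],[0.15,-0.015,0]],"roll":[-0.17,-0.35,-0.53,-0.71,-0.89]}' -1;  python3 -c "
from h import *
plan([*ST['M'],.175],PSI+1.5708)"
```

```text
t: 18.12
tool_pos: [0.6028, 0.049, 0.1749]
tcp_rot: [1.106, 2.94, 0.0]
wrist_force: [0.5, -0.3, -4.8]
width: 0.0587
pos [0.6028 0.049  0.1749] phi 0.851 tilt [ 0.001  0.    -1.   ] j6 -0.82 w 0.0587 F [ 0.5 -0.3 -4.8] M [-0.03  0.   -0.01] t 18.12
 travel [ 0.0933  0.0926 -0.0001] rows>= 3.0
  roll 2.325 -> j6 end 1.72 phi -1.474
  roll -0.817 -> j6 end -1.42 phi 1.667
```

```bash
python3 -m handwheel '{"travel":[[0.02,0.02,0],[0.04,0.04,0],[0.06,0.06,0],[0.08,0.08,0],[0.093,0.0925,0]],"roll":[-0.17,-0.35,-0.53,-0.7,-0.817]}' -1;  python3 -m handwheel '{"travel":[[0,0,0],[0,0,0]],"roll":[0,0]}' -1;python3 -c "
from h import *
s=capture('scene');crop(s,'b2s',260,420,200,320,5);
plan([*ST['M'],.132],PSI+1.5708)"
```

```text
t: 18.75
tool_pos: [0.5946, 0.1802, 0.1749]
tcp_rot: [-0.152, 3.137, 0.0]
wrist_force: [0.5, -0.6, -5.2]
width: 0.0592
t: 19.0
tool_pos: [0.5947, 0.1786, 0.1744]
tcp_rot: [-0.14, 3.138, -0.0]
wrist_force: [0.5, 0.1, -4.7]
width: 0.0591
pos [0.5948 0.1783 0.1743] phi 1.66 tilt [ 0. -0. -1.] j6 -1.417 w 0.0588 F [-0.1  0.8 -4.9] M [ 0.02 -0.04 -0.02] t 19.05
 travel [0.0009 0.0019 0.0423] rows>= 1.0
  roll 3.134 -> j6 end 1.72 phi -1.474
  roll -0.008 -> j6 end -1.42 phi 1.667
```

View pics/b2s.png

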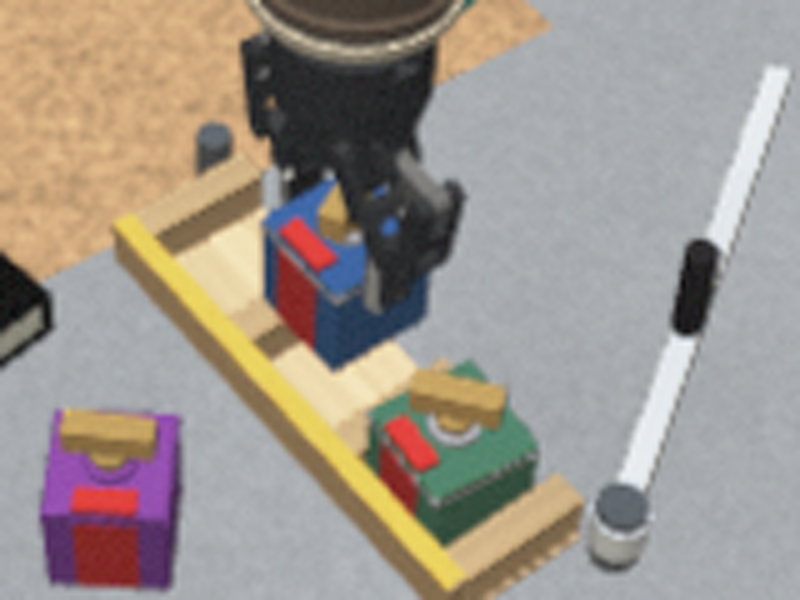

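```bash
python3 -m handwheel '{"travel":[[0.001,0.002,0.012],[0.001,0.002,0.024],[0.001,0.002,0.032],[0.001,0.002,0.038],[0.001,0.002,0.043]],"roll":[-0.008,-0.008,-0.008,-0.008,-0.008]}' -1;  python3 -c "
from h import *
plan([*ST['M'],.115],PSI+np.pi/2)"
```

```text
t: 19.68
tool_pos: [0.5935, 0.1808, 0.1304]
tcp_rot: [0.156, -3.138, 0.0]
wrist_force: [0.4, -0.2, -5.4]
width: 0.059
pos [0.5935 0.1808 0.1304] phi 1.67 tilt [-0. -0. -1.] j6 -1.423 w 0.059 F [ 0.4 -0.2 -5.4] M [-0.01 -0.02 -0.02] t 19.68
 travel [-0.0001 -0.0006  0.0154] rows>= 1.0
  roll 3.144 -> j6 end 1.72 phi -1.474
  roll 0.002 -> j6 end -1.42 phi 1.667
```

```bash
python3 -m handwheel '{"travel":[[0,0,0.006],[0,0,0.011],[0,0,0.014],[0,0,0.016],[0,0,0.016]],"roll":[0,0,0,0,0]}' -1;  python3 -c "
from h import *
plan([*ST['M'],.115],PSI+np.pi/2)"; python3 -m handwheel '{"travel":[[0,0,0],[0,0,0],[0,0,0],[0,0,-0.03],[0,0,-0.06]],"roll":[0,0,0,0,0]}' 0.55;python3 -m handwheel '{"travel":[[-0.04,0,-0.03],[-0.09,0,-0.03],[-0.14,0,-0.03],[-0.14,0,-0.03]],"roll":[0,0,0,0]}' 0.55;  python3 -c "
from h import *
s=capture('scene');can(s,'b',zb=.006,near=ST['M']);can(s,'a',zb=.006,near=ST['L']);crop(s,'b3s',260,420,200,320,5);
plan([*ST['M'],.175])"
```

```text
t: 20.3
tool_pos: [0.5936, 0.1809, 0.115]
tcp_rot: [-0.156, 3.137, 0.0]
wrist_force: [0.2, 0.3, -5.2]
width: 0.0592
pos [0.5936 0.1809 0.115 ] phi 1.67 tilt [ 0.  0. -1.] j6 -1.423 w 0.0592 F [ 0.2  0.3 -5.2] M [ 0.04 -0.    0.01] t 20.3
 travel [ 0.     -0.0007  0.    ] rows>= 1.0
  roll 3.144 -> j6 end 1.72 phi -1.474
  roll 0.003 -> j6 end -1.42 phi 1.667
t: 20.92
tool_pos: [0.5934, 0.1809, 0.1754]
tcp_rot: [0.156, -3.137, 0.0]
wrist_force: [0.1, 0.0, -0.1]
width: 0.0664
t: 21.42
tool_pos: [0.7357, 0.1948, 0.2046]
tcp_rot: [-0.155, 3.136, 0.001]
wrist_force: [-1.6, 0.9, 0.6]
width: 0.0666
b n 167 48 101 cen [0.5923 0.1911] size [57.1 51.6] yaw 0.122 lipdir -0.315 lipdist 0.0259 bar c [0.5959 0.1863] ang 0.663 zmed 0.0692
a n 138 54 150 cen [0.5902 0.2746] size [43.8 56.7] yaw -0.016 lipdir -0.338 lipdist 0.0238 bar c [0.5918 0.2715] ang 2.302 zmed 0.0693
pos [0.7337 0.1947 0.2043] phi 1.67 tilt [ 0.  0. -1.] j6 -1.45 w 0.0667 F [ 0.1  0.2 -0.7] M [-0.01 -0.   -0.07] t 21.48
 travel [ 0.1408 -0.0006  0.0293] rows>= 3.0
```

View pics/b3s.png

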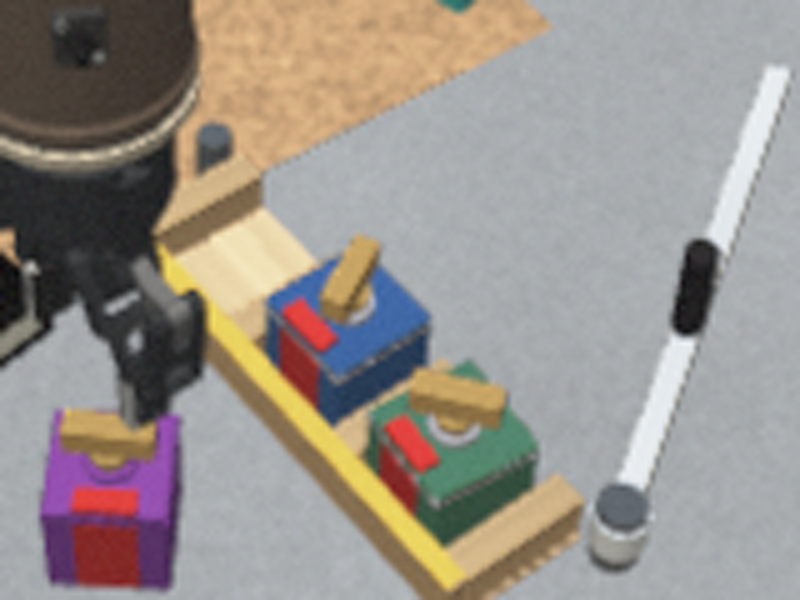

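```bash
python3 -m handwheel '{"travel":[[0.03,0,0],[0.07,0,0],[0.11,0,0.01],[0.1405,-0.0005,0.02],[0.1405,-0.0005,0.029]],"roll":[-0.15,-0.3,-0.5,-0.5,-0.5]}' 0.3; python3 -c "
from h import *
plan([.594,.1808,.1495],.60+1.571)"
```

```text
t: 22.1
tool_pos: [0.5901, 0.1801, 0.1759]
tcp_rot: [0.927, -2.999, -0.0]
wrist_force: [0.6, 0.1, 1.0]
width: 0.0558
pos [0.5901 0.1801 0.1759] phi 2.171 tilt [-0.002 -0.    -1.   ] j6 -1.924 w 0.0558 F [0.6 0.1 1. ] M [ 0.05  0.01 -0.01] t 22.1
 travel [-0.0037 -0.0016  0.0264] rows>= 1.0
  roll 3.141 -> j6 end 1.22 phi -0.971
  roll -0.0 -> j6 end -1.92 phi 2.171
```

```bash
python3 -m handwheel '{"travel":[[-0.002,-0.001,0.012],[-0.002,-0.001,0.022],[-0.002,-0.001,0.026],[-0.002,-0.001,0.026]],"roll":[0,0,0,0]}' 0.3; python3 -c "
from h import *
plan([.594,.1808,.1495],.60+1.571)"
```

```text
t: 22.6
tool_pos: [0.5954, 0.1805, 0.1494]
tcp_rot: [0.927, -3.001, -0.0]
wrist_force: [0.5, 0.2, -0.5]
width: 0.0553
pos [0.5954 0.1805 0.1494] phi 2.17 tilt [-0.001 -0.    -1.   ] j6 -1.924 w 0.0553 F [ 0.5  0.2 -0.5] M [0.01 0.03 0.01] t 22.6
 travel [ 0.001   0.001  -0.0001] rows>= 1.0
  roll 3.14 -> j6 end 1.22 phi -0.971
  roll -0.001 -> j6 end -1.92 phi 2.171
```

```bash
python3 -m handwheel '{"travel":[[0.001,0.001,0],[0.001,0.001,0],[0.001,0.001,0],[0.001,0.001,0],[0.001,0.001,0]],"roll":[0,0,0,0,0]}' -1; python3 -c "
from h import *
plan([.594,.1808,.1495])";  python3 -m handwheel '{"travel":[[0,0,0],[0,0,0],[0,0,0],[0,0,0],[0,0,0]],"roll":[0.1,0.25,0.4,0.55,0.7]}' -1; python3 -c "
from h import *
plan([.594,.1808,.1495])";  python3 -m handwheel '{"travel":[[0,0,0],[0,0,0],[0,0,0],[0,0,0],[0,0,0]],"roll":[0.15,0.3,0.45,0.55,0.65]}' -1; python3 -c "
from h import *
plan([.594,.1808,.1495])"
```

```text
t: 23.22
tool_pos: [0.5939, 0.181, 0.1501]
tcp_rot: [-0.927, 3.001, 0.0]
wrist_force: [-3.2, 3.1, 6.4]
width: 0.0129
pos [0.5939 0.181  0.1501] phi 2.17 tilt [ 0.  0. -1.] j6 -1.923 w 0.0129 F [-3.2  3.1  6.4] M [0.56 0.5  0.01] t 23.23
 travel [ 0.     -0.0003  0.0006] rows>= 1.0
t: 23.85
tool_pos: [0.594, 0.1802, 0.15]
tcp_rot: [0.165, 3.137, -0.001]
wrist_force: [-1.3, -6.5, 5.7]
width: 0.0129
pos [0.594  0.1802 0.15  ] phi 1.465 tilt [-0.    -0.001 -1.   ] j6 -1.218 w 0.0129 F [-1.3 -6.5  5.7] M [-1.32  0.31  0.01] t 23.85
 travel [0.     0.0006 0.0005] rows>= 1.0
t: 24.48
tool_pos: [0.5936, 0.1799, 0.1501]
tcp_rot: [-1.156, -2.921, 0.002]
wrist_force: [-4.2, -7.7, 9.4]
width: 0.0127
pos [0.5936 0.1799 0.1501] phi 0.817 tilt [-0.001 -0.001 -1.   ] j6 -0.57 w 0.0127 F [-4.2 -7.7  9.4] M [-1.51  0.8   0.02] t 24.48
 travel [0.0003 0.001  0.0006] rows>= 1.0
```

```bash
python3 -m handwheel '{"travel":[[0,0,0],[0,0,0],[0,0,0]],"roll":[0.1,0.2,0.25]}' -1; python3 -c "
from h import *
plan([.594,.1808,.1495])";  python3 -m handwheel '{"travel":[[0,0,0],[0,0,0],[0,0,0]],"roll":[0.1,0.2,0.25]}' -1; python3 -c "
from h import *
plan([.594,.1808,.1495])"
```

```text
t: 24.85
tool_pos: [0.5933, 0.1798, 0.1501]
tcp_rot: [-1.51, -2.754, 0.003]
wrist_force: [-6.4, -8.8, 12.2]
width: 0.0131
pos [0.5933 0.1798 0.1501] phi 0.568 tilt [-0.002 -0.001 -1.   ] j6 -0.321 w 0.0131 F [-6.4 -8.8 12.2] M [-1.69  1.24  0.07] t 24.85
 travel [0.0005 0.0012 0.0006] rows>= 1.0
t: 25.22
tool_pos: [0.593, 0.1797, 0.1501]
tcp_rot: [-1.841, -2.544, 0.004]
wrist_force: [-7.2, -8.7, 14.2]
width: 0.0127
pos [0.593  0.1797 0.1501] phi 0.318 tilt [-0.002 -0.002 -1.   ] j6 -0.071 w 0.0127 F [-7.2 -8.7 14.2] M [-1.82  1.62  0.07] t 25.23
 travel [0.0007 0.0013 0.0006] rows>= 1.0
```

```bash
python3 -m handwheel '{"travel":[[-0.0007,-0.0011,-0.0005],[-0.0007,-0.0011,-0.0005],[-0.0007,-0.0011,-0.0005]],"roll":[0.1,0.2,0.25]}' -1; python3 -c "
from h import *
plan([.594,.1808,.1495])";  python3 -m handwheel '{"travel":[[0,0,0],[0,0,0],[0,0,0]],"roll":[0.1,0.2,0.25]}' -1; python3 -c "
from h import *
plan([.594,.1808,.1495])"
```

```text
t: 25.6
tool_pos: [0.5929, 0.1795, 0.1501]
tcp_rot: [-2.145, -2.295, 0.001]
wrist_force: [-0.3, -1.2, -2.6]
width: 0.0127
pos [0.5929 0.1795 0.1501] phi 0.068 tilt [-0.001 -0.    -1.   ] j6 0.178 w 0.0127 F [-0.3 -1.2 -2.6] M [-0.12  0.17  0.03] t 25.6
 travel [0.0012 0.0012 0.0006] rows>= 1.0
t: 25.98
tool_pos: [0.5925, 0.1795, 0.15]
tcp_rot: [-2.414, -2.01, 0.002]
wrist_force: [-3.4, 0.5, 0.3]
width: 0.0129
pos [0.5925 0.1795 0.15  ] phi -0.182 tilt [-0.001 -0.001 -1.   ] j6 0.428 w 0.0129 F [-3.4  0.5  0.3] M [0.01 0.64 0.03] t 25.98
 travel [0.0015 0.0012 0.0005] rows>= 1.0
```

Turned 2.35 rad, still free.

```bash
python3 -m handwheel '{"travel":[[0,0,0.0],[0,0,0],[0,0,0]],"roll":[0.1,0.2,0.25]}' -1; python3 -c "
from h import *
plan([.594,.1808,.1495])";  python3 -m handwheel '{"travel":[[0,0,0],[0,0,0],[0,0,0]],"roll":[0.1,0.2,0.25]}' -1; python3 -c "
from h import *
plan([.594,.1808,.1495])"
```

```text
t: 26.35
tool_pos: [0.5927, 0.1796, 0.1501]
tcp_rot: [-2.646, -1.693, 0.002]
wrist_force: [-2.2, -0.1, -1.3]
width: 0.0129
pos [0.5927 0.1796 0.1501] phi -0.432 tilt [-0.001 -0.    -1.   ] j6 0.678 w 0.0129 F [-2.2 -0.1 -1.3] M [0.16 0.49 0.01] t 26.35
 travel [0.0016 0.0007 0.0006] rows>= 1.0
t: 26.72
tool_pos: [0.5928, 0.1797, 0.1501]
tcp_rot: [-2.837, -1.35, 0.001]
wrist_force: [-1.3, 1.9, -1.9]
width: 0.0127
pos [0.5928 0.1797 0.1501] phi -0.683 tilt [-0.001 -0.    -1.   ] j6 0.928 w 0.0127 F [-1.3  1.9 -1.9] M [0.27 0.4  0.03] t 26.73
 travel [0.0016 0.0003 0.0006] rows>= 1.0
```

```bash
python3 -m handwheel '{"travel":[[0,0,0.0005],[0,0,0.0005],[0,0,0.0005]],"roll":[0.1,0.2,0.25]}' -1; python3 -c "
from h import *
plan([.594,.1808,.1495])";  python3 -m handwheel '{"travel":[[0,0,0],[0,0,0],[0,0,0]],"roll":[0.1,0.2,0.25]}' -1; python3 -c "
from h import *
plan([.594,.1808,.1495])"
```

```text
t: 27.1
tool_pos: [0.5928, 0.1799, 0.15]
tcp_rot: [-2.983, -0.986, 0.001]
wrist_force: [-2.3, 1.2, 3.7]
width: 0.0126
pos [0.5928 0.1799 0.15  ] phi -0.932 tilt [-0. -0. -1.] j6 1.178 w 0.0126 F [-2.3  1.2  3.7] M [0.33 0.55 0.15] t 27.1
 travel [ 0.0015 -0.      0.0005] rows>= 1.0
t: 27.48
tool_pos: [0.5928, 0.18, 0.15]
tcp_rot: [-3.082, -0.606, 0.001]
wrist_force: [-4.2, 4.8, 4.5]
width: 0.0127
pos [0.5928 0.18   0.15  ] phi -1.182 tilt [-0.  0. -1.] j6 1.428 w 0.0127 F [-4.2  4.8  4.5] M [0.9  0.76 0.3 ] t 27.48
 travel [ 0.0014 -0.0003  0.0005] rows>= 1.0
```

```bash
python3 -m handwheel '{"travel":[[0,0,0],[0,0,0],[0,0,0]],"roll":[0.08,0.15,0.15]}' -1; python3 -c "
from h import *
plan([.594,.1808,.1495]);capture('top');plan([.594,.1808,.1495])"
```

```text
t: 27.85
tool_pos: [0.5928, 0.1803, 0.15]
tcp_rot: [-3.119, -0.376, 0.001]
wrist_force: [-4.3, 5.8, 5.6]
width: 0.0128
pos [0.5928 0.1803 0.15  ] phi -1.331 tilt [-0.  0. -1.] j6 1.576 w 0.0128 F [-4.3  5.8  5.6] M [1.2  0.79 0.21] t 27.85
 travel [ 0.0013 -0.0002  0.0005] rows>= 1.0
pos [0.5928 0.1803 0.15  ] phi -1.33 tilt [-0.  0. -1.] j6 1.576 w 0.0129 F [-4.4  6.5  4.9] M [1.18 0.82 0.2 ] t 27.9
 travel [ 0.0013 -0.0002  0.0005] rows>= 1.0
```

```bash
python3 -c "
from h import *
s=capture('scene');can(s,'b',zb=.006,near=ST['M']);crop(s,'b4s',260,420,200,320,5)"; python3 -m handwheel '{"travel":[[0,0,0]],"roll":[0.06]}' -1;python3 -c "
from h import *
plan([.594,.1808,.1495])"
```

```text
b n 144 48 69 cen [0.5996 0.1946] size [40.9 64.4] yaw -0.268 lipdir -0.541 lipdist 0.0245 bar c [0.6015 0.1812] ang 0.895 zmed 0.0696
t: 28.08
tool_pos: [0.5928, 0.1803, 0.15]
tcp_rot: [-3.128, -0.282, 0.0]
wrist_force: [-4.4, 8.1, 5.8]
width: 0.0126
pos [0.5928 0.1803 0.15  ] phi -1.391 tilt [-0.     0.001 -1.   ] j6 1.636 w 0.0126 F [-4.4  8.1  5.8] M [1.53 0.87 0.37] t 28.07
 travel [ 0.0013 -0.0003  0.0005] rows>= 1.0
```

View pics/b4s.png

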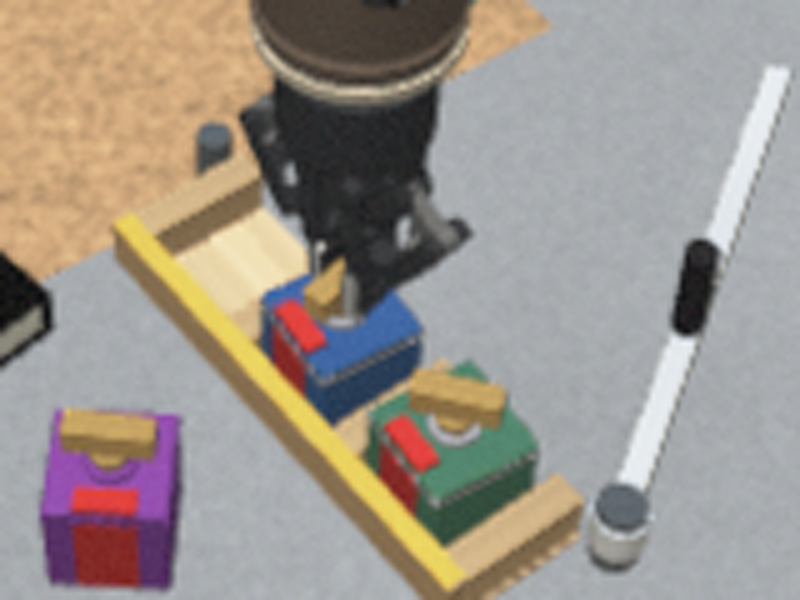

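The blue bung is snug: 0.37 N m, and the angles put the seat between 0.24 and 0.6. I'll release it and look.

```bash
python3 -m handwheel '{"travel":[[0,0,0],[0,0,0],[0,0,0],[0,0,-0.03],[0,0,-0.06]],"roll":[0,0,0,0,0]}' 0.3; python3 -c "
from h import *
c=capture('top');can(c,'c');can(c,'a',zb=.006,near=ST['L']);can(c,'b',zb=.006,near=ST['M'])
plan([.5205,-.2785,.2],1.333+1.571)"
```

```text
t: 28.7
tool_pos: [0.5929, 0.1797, 0.2103]
tcp_rot: [3.129, 0.284, -0.001]
wrist_force: [-0.0, -0.4, 0.3]
width: 0.0556
c n 257 26 45 cen [ 0.5208 -0.2792] size [60.9 59.1] yaw 1.333 lipdir 1.322 lipdist 0.025 bar c [ 0.52   -0.2774] ang 2.069 zmed 0.0654
a n 15 3 36 cen [0.6064 0.2843] size [13.3 23.1] yaw -0.315 lipdir -0.894 lipdist 0.0104 bar c [0.5836 0.2682] ang 2.017 zmed 0.0708
b none
pos [0.5945 0.1801 0.2143] phi -1.39 tilt [ 0.004  0.001 -1.   ] j6 1.635 w 0.0558 F [3.2 0.9 4.2] M [-0.01 -0.14  0.04] t 28.75
 travel [-0.1555  0.4377  0.0136] rows>= 8.0
  roll 1.99 -> j6 end 2.84 phi -3.379
  roll -1.152 -> j6 end -0.3 phi -0.238
```

```bash
python3 -m handwheel '{"travel":[[-0.01,0.03,0],[-0.03,0.08,0],[-0.048,0.135,0],[-0.067,0.19,0],[-0.087,0.245,0]],"roll":[-0.12,-0.24,-0.36,-0.48,-0.6]}' 1; python3 -c "
from h import *
plan([.5205,-.2785,.2],1.333+1.571)"
```

```text
t: 29.38
tool_pos: [0.5512, -0.0787, 0.21]
tcp_rot: [2.902, 1.202, 0.001]
wrist_force: [1.6, -0.0, -0.2]
width: 0.0852
pos [ 0.5512 -0.0787  0.21  ] phi -0.785 tilt [ 0.001 -0.    -1.   ] j6 0.589 w 0.0852 F [ 1.6 -0.  -0.2] M [ 0.02 -0.02 -0.02] t 29.38
 travel [-0.163   0.1196  0.01  ] rows>= 4.0
  roll 2.594 -> j6 end 2.83 phi -3.379
  roll -0.548 -> j6 end -0.31 phi -0.238
```

```bash
python3 -m handwheel '{"travel":[[-0.04,0.03,0],[-0.08,0.06,0],[-0.12,0.09,0],[-0.163,0.1196,0.01],[-0.163,0.1196,0.01]],"roll":[-0.14,-0.28,-0.42,-0.548,-0.548]}' 1; python3 -c "
from h import *
s=capture('scene');crop(s,'c1s',200,360,100,220,4)
c=capture('top');crop(c,'c1',330,490,150,250,4)
plan([.5205,-.2785,.108],1.333+1.571)"
```

```text
t: 30.0
tool_pos: [0.519, -0.2798, 0.1992]
tcp_rot: [2.474, 1.936, -0.001]
wrist_force: [-0.1, -0.4, 0.3]
width: 0.0851
pos [ 0.5196 -0.2769  0.1996] phi -0.244 tilt [-0.  0. -1.] j6 -0.297 w 0.0857 F [-0.5  0.2  0.3] M [ 0.02 -0.02  0.01] t 30.1
 travel [-0.0013  0.0013  0.0916] rows>= 2.0
  roll 3.135 -> j6 end 2.84 phi -3.379
  roll -0.007 -> j6 end -0.31 phi -0.238
```

View pics/c1s.png

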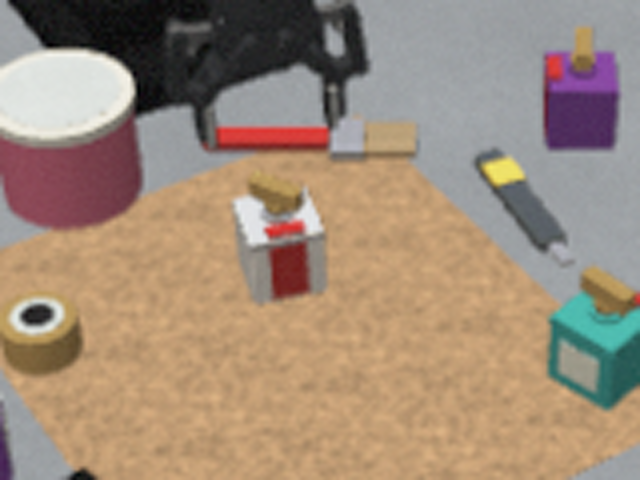

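The white can has not moved and the jaws straddle it, so I'll descend.

```bash
python3 -m handwheel '{"travel":[[0,0,0.03],[0,0.001,0.06],[-0.001,0.001,0.08],[-0.001,0.001,0.089],[-0.001,0.001,0.0915]],"roll":[0,0,0,0,0]}' 1; python3 -m handwheel '{"travel":[[0,0,0],[0,0,0],[0,0,0],[0,0,0]],"roll":[0,0,0,0]}' -1;  python3 -c "
from h import *
plan([*ST['R'],.175],PSI+1.5708)"
```

```text
t: 30.72
tool_pos: [0.5209, -0.277, 0.1084]
tcp_rot: [-2.473, -1.938, 0.0]
wrist_force: [0.5, 0.6, 0.3]
width: 0.0854
t: 31.22
tool_pos: [0.5209, -0.2777, 0.1094]
tcp_rot: [2.473, 1.936, 0.001]
wrist_force: [-0.3, 3.1, 6.4]
width: 0.0589
pos [ 0.5209 -0.2777  0.1094] phi -0.242 tilt [ 0.001 -0.    -1.   ] j6 -0.299 w 0.0589 F [-0.3  3.1  6.4] M [0.42 0.24 0.07] t 31.23
 travel [ 0.3808 -0.0105 -0.0656] rows>= 7.0
  roll 1.232 -> j6 end 1.58 phi -1.474
  roll -1.91 -> j6 end -1.56 phi 1.667
```

```bash
python3 -m handwheel '{"travel":[[0,0,-0.015],[0,0,-0.04],[0,0,-0.06],[0.02,0,-0.066],[0.06,-0.002,-0.066]],"roll":[0,0,0,0.1,0.25]}' -1;  python3 -c "
from h import *
plan([*ST['R'],.175],PSI+1.5708)"
```

```text
t: 31.85
tool_pos: [0.5337, -0.2197, 0.1763]
tcp_rot: [2.698, 1.604, 0.002]
wrist_force: [1.3, 0.5, -5.0]
width: 0.059
pos [ 0.5337 -0.2197  0.1763] phi -0.498 tilt [ 0.002 -0.001 -1.   ] j6 0.055 w 0.059 F [ 1.3  0.5 -5. ] M [ 0.09 -0.03  0.03] t 31.85
 travel [ 0.3087 -0.0902  0.001 ] rows>= 6.0
  roll 0.976 -> j6 end 1.58 phi -1.474
  roll -2.166 -> j6 end -1.56 phi 1.667
```

```bash
python3 -m handwheel '{"travel":[[0.045,-0.013,0],[0.09,-0.026,0],[0.135,-0.039,0],[0.18,-0.052,0],[0.225,-0.066,0]],"roll":[0.15,0.3,0.45,0.6,0.75]}' -1;  python3 -c "
from h import *
plan([*ST['R'],.175],PSI+1.5708)"
```

```text
t: 32.48
tool_pos: [0.5816, 0.012, 0.1756]
tcp_rot: [3.1, 0.506, 0.002]
wrist_force: [0.7, 0.3, -4.2]
width: 0.0589
pos [0.5816 0.012  0.1756] phi -1.247 tilt [ 0.001 -0.    -1.   ] j6 1.216 w 0.0589 F [ 0.7  0.3 -4.2] M [ 0.04 -0.03  0.01] t 32.48
 travel [ 0.0456 -0.0718  0.0006] rows>= 2.0
  roll 0.227 -> j6 end 1.58 phi -1.474
  roll -2.915 -> j6 end -1.56 phi 1.667
```

```bash
python3 -m handwheel '{"travel":[[0.02,-0.03,0],[0.036,-0.057,0],[0.0456,-0.0718,0],[0.0456,-0.0718,0],[0.0456,-0.0718,0]],"roll":[0.1,0.2,0.227,0.227,0.227]}' -1;  python3 -c "
from h import *
s=capture('scene');crop(s,'c2s',240,420,190,320,4)
plan([*ST['R'],.132],PSI+1.5708)"
```

```text
t: 33.1
tool_pos: [0.601, 0.0928, 0.1749]
tcp_rot: [3.137, 0.161, 0.0]
wrist_force: [0.3, 0.6, -5.3]
width: 0.059
pos [0.601  0.0925 0.1748] phi -1.469 tilt [-0. -0. -1.] j6 1.572 w 0.0588 F [-1.2  0.2 -5.3] M [ 0.02 -0.04  0.01] t 33.15
 travel [ 0.0012 -0.002   0.0428] rows>= 1.0
  roll 0.005 -> j6 end 1.58 phi -1.474
  roll -3.136 -> j6 end -1.56 phi 1.667
```

View pics/c2s.png

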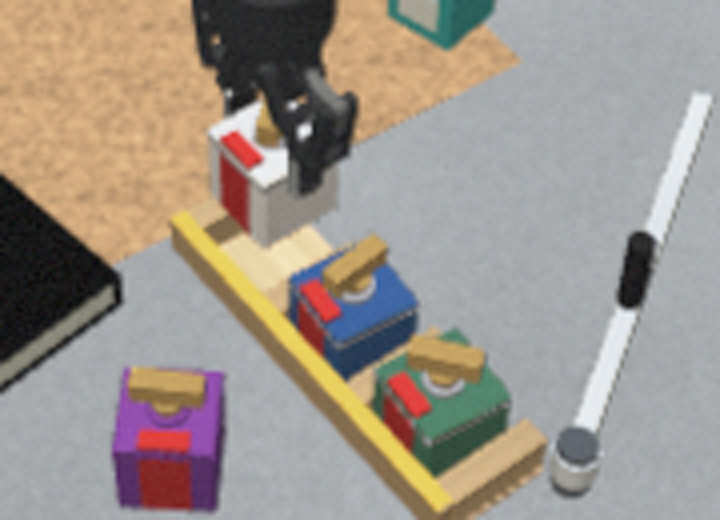

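```bash
python3 -m handwheel '{"travel":[[0.001,-0.002,0.012],[0.001,-0.002,0.024],[0.001,-0.002,0.032],[0.001,-0.002,0.038],[0.001,-0.002,0.043]],"roll":[0.005,0.005,0.005,0.005,0.005]}' -1;  python3 -c "
from h import *
plan([*ST['R'],.115],PSI+np.pi/2)"
```

```text
t: 33.78
tool_pos: [0.602, 0.0952, 0.1309]
tcp_rot: [-3.138, -0.152, 0.0]
wrist_force: [0.7, -0.4, -5.1]
width: 0.0584
pos [0.602  0.0952 0.1309] phi -1.474 tilt [-0. -0. -1.] j6 1.581 w 0.0584 F [ 0.7 -0.4 -5.1] M [-0.02 -0.05  0.03] t 33.77
 travel [-0.      0.0007  0.0159] rows>= 1.0
  roll 0.0 -> j6 end 1.58 phi -1.474
  roll -3.142 -> j6 end -1.56 phi 1.667
```

```bash
python3 -m handwheel '{"travel":[[0,0,0.006],[0,0,0.011],[0,0,0.014],[0,0,0.0165],[0,0,0.0165]],"roll":[0,0,0,0,0]}' -1;  python3 -c "
from h import *
plan([*ST['R'],.115],PSI+np.pi/2)"; python3 -m handwheel '{"travel":[[0,0,0],[0,0,0],[0,0,0],[0,0,-0.03],[0,0,-0.06]],"roll":[0,0,0,0,0]}' 0.55;python3 -m handwheel '{"travel":[[0.04,0,-0.03],[0.08,0,-0.03],[0.12,0,-0.03],[0.12,0,-0.03],[0.12,0,-0.03]],"roll":[-0.18,-0.36,-0.54,-0.72,-0.9]}' 0.55;  python3 -c "
from h import *
s=capture('scene');can(s,'c',zb=.006,near=ST['R']);can(s,'a',zb=.006,near=ST['L']);can(s,'b',zb=.006,near=ST['M']);crop(s,'c3s',240,420,190,320,4);
plan([*ST['R'],.175],.835+1.571)"
```

```text
t: 34.4
tool_pos: [0.602, 0.0953, 0.1155]
tcp_rot: [-3.138, -0.152, -0.0]
wrist_force: [-2.6, -0.3, 4.3]
width: 0.0593
pos [0.602  0.0953 0.1155] phi -1.474 tilt [ 0.  0. -1.] j6 1.581 w 0.0593 F [-2.6 -0.3  4.3] M [-0.21  0.46 -0.03] t 34.4
 travel [-0.0001  0.0007  0.0005] rows>= 1.0
  roll 0.0 -> j6 end 1.58 phi -1.474
  roll -3.142 -> j6 end -1.56 phi 1.667
t: 35.02
tool_pos: [0.6018, 0.0952, 0.1753]
tcp_rot: [3.138, 0.152, -0.001]
wrist_force: [0.2, 0.2, -0.1]
width: 0.0662
t: 35.65
tool_pos: [0.7217, 0.1069, 0.2044]
tcp_rot: [-2.755, -1.51, 0.001]
wrist_force: [-0.1, 1.0, -0.5]
width: 0.0661
c n 257 34 88 cen [0.6031 0.0978] size [59.8 58.9] yaw 0.096 lipdir 0.051 lipdist 0.0236 bar c [0.6055 0.1017] ang 0.885 zmed 0.0696
a n 139 53 152 cen [0.5902 0.2746] size [43.8 56.7] yaw -0.016 lipdir -0.343 lipdist 0.0238 bar c [0.592  0.2716] ang 2.309 zmed 0.0694
b n 164 50 121 cen [0.5991 0.1942] size [46.  62.7] yaw -0.206 lipdir -0.548 lipdist 0.0249 bar c [0.6002 0.1877] ang 0.387 zmed 0.0694
pos [0.7215 0.1069 0.2045] phi -0.558 tilt [-0. -0. -1.] j6 0.664 w 0.0661 F [ 0.3 -0.3  0.6] M [ 0.02 -0.01  0.04] t 35.7
 travel [-0.0737 -0.0949  0.0296] rows>= 2.0
  roll 0.178 -> j6 end 0.85 phi -0.736
  roll -2.964 -> j6 end -2.29 phi 2.406
```

View pics/c3s.png

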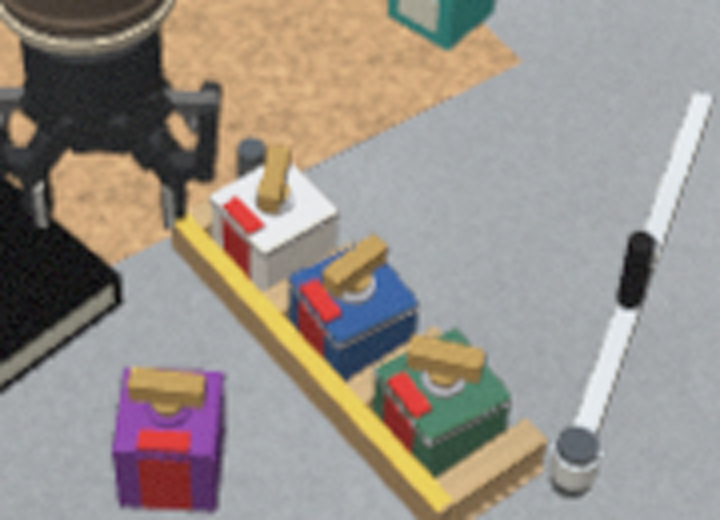

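```bash
python3 -m handwheel '{"travel":[[0,0,0],[0,0,0],[0,0,0],[0,0,0],[0,0,0]],"roll":[-0.185,-0.37,-0.555,-0.74,-0.925]}' 0.3; python3 -m handwheel '{"travel":[[0,0,0],[0,0,0],[0,0,0],[0,0,0],[0,0,0]],"roll":[-0.185,-0.37,-0.555,-0.74,-0.925]}' 0.3;  python3 -c "
from h import *
c=capture('top');crop(c,'c4',190,350,140,240,5);can(c,'c',zb=.006,near=ST['R'])
plan([.602,.0955,.175],.835+1.571)"
```

```text
t: 36.33
tool_pos: [0.7213, 0.1069, 0.2049]
tcp_rot: [-1.796, -2.578, 0.0]
wrist_force: [1.2, -0.0, 0.8]
width: 0.0559
t: 36.95
tool_pos: [0.7214, 0.1069, 0.2049]
tcp_rot: [-0.457, -3.108, 0.0]
wrist_force: [-1.1, -0.2, -0.2]
width: 0.0557
c none
pos [0.7214 0.1069 0.2049] phi 1.289 tilt [-0. -0. -1.] j6 -1.184 w 0.0551 F [ 0.9  0.7 -0.5] M [-0.   -0.03  0.04] t 37.0
 travel [ 0.1115 -0.0441  0.0299] rows>= 2.0
  roll 2.025 -> j6 end 0.85 phi -0.736
  roll -1.117 -> j6 end -2.29 phi 2.406
```

View pics/c4.png

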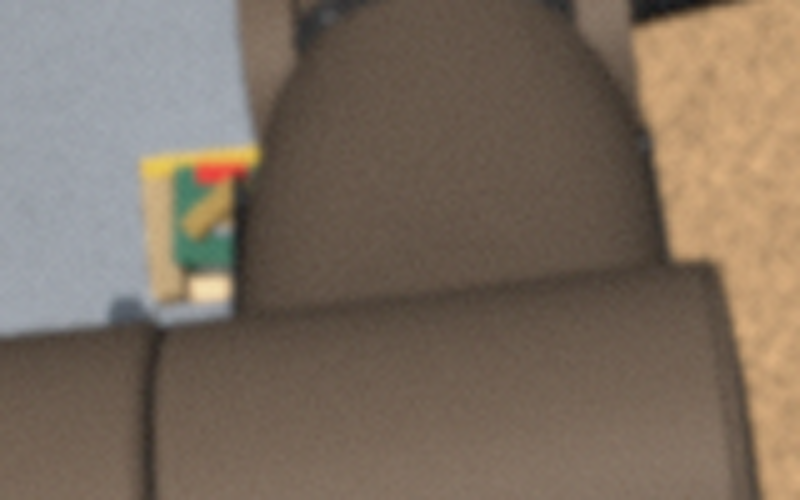

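```bash
python3 -m handwheel '{"travel":[[0.03,-0.012,0],[0.06,-0.024,0],[0.085,-0.034,0],[0.1115,-0.0441,0],[0.1115,-0.0441,0.02]],"roll":[-0.18,-0.36,-0.54,-0.72,-0.9]}' 0.3; python3 -m handwheel '{"travel":[[0,0,0],[0,0,0.01],[0,0,0.01]],"roll":[-0.15,-0.217,-0.217]}' 0.3;  python3 -c "
from h import *
plan([.602,.0955,.1498],.835+1.571)"
```

```text
t: 37.62
tool_pos: [0.6008, 0.0971, 0.1861]
tcp_rot: [-0.936, 2.998, -0.0]
wrist_force: [0.4, 0.1, 0.5]
width: 0.0557
t: 38.0
tool_pos: [0.6016, 0.097, 0.1744]
tcp_rot: [1.248, -2.882, -0.0]
wrist_force: [-0.4, -0.6, 0.3]
width: 0.0555
pos [0.6016 0.097  0.1744] phi 2.388 tilt [-0.001 -0.    -1.   ] j6 -2.278 w 0.0555 F [-0.4 -0.6  0.3] M [ 0.02 -0.03  0.02] t 38.0
 travel [ 0.0008 -0.0014  0.0246] rows>= 1.0
  roll 3.124 -> j6 end 0.84 phi -0.736
  roll -0.018 -> j6 end -2.3 phi 2.406
```

```bash
python3 -m handwheel '{"travel":[[0.001,-0.001,0.012],[0.001,-0.001,0.022],[0.001,-0.001,0.0248],[0.001,-0.001,0.0248]],"roll":[-0.018,-0.018,-0.018,-0.018]}' 0.3; python3 -c "
from h import *
plan([.602,.0955,.1498],.835+1.571)"; python3 -m handwheel '{"travel":[[0,0,0],[0,0,0],[0,0,0],[0,0,0],[0,0,0]],"roll":[0,0,0,0,0]}' -1; python3 -c "
from h import *
plan([.602,.0955,.1498],.835+1.571)"
```

```text
t: 38.5
tool_pos: [0.6019, 0.0957, 0.1498]
tcp_rot: [1.28, -2.868, -0.0]
wrist_force: [-0.6, -0.3, 0.3]
width: 0.0554
pos [0.6019 0.0957 0.1498] phi 2.41 tilt [-0.001 -0.    -1.   ] j6 -2.303 w 0.0554 F [-0.6 -0.3  0.3] M [ 0.01 -0.02  0.03] t 38.5
 travel [ 0.     -0.0002 -0.    ] rows>= 1.0
  roll 3.146 -> j6 end 0.84 phi -0.736
  roll 0.004 -> j6 end -2.3 phi 2.406
t: 39.12
tool_pos: [0.602, 0.0959, 0.1505]
tcp_rot: [-1.281, 2.868, 0.0]
wrist_force: [-1.9, 2.5, 5.6]
width: 0.013
pos [0.602  0.0959 0.1505] phi 2.411 tilt [ 0.  0. -1.] j6 -2.303 w 0.013 F [-1.9  2.5  5.6] M [0.42 0.4  0.04] t 39.12
 travel [ 0.0003 -0.0002  0.0007] rows>= 1.0
  roll 3.147 -> j6 end 0.84 phi -0.736
  roll 0.005 -> j6 end -2.3 phi 2.406
```

```bash
python3 -m handwheel '{"travel":[[0,0,0],[0,0,0],[0,0,0],[0,0,0],[0,0,0]],"roll":[0.1,0.25,0.4,0.55,0.7]}' -1; python3 -c "
from h import *
plan([.602,.0955,.1498])";  python3 -m handwheel '{"travel":[[0,0,0],[0,0,0],[0,0,0],[0,0,0],[0,0,0]],"roll":[0.15,0.3,0.45,0.55,0.65]}' -1; python3 -c "
from h import *
plan([.602,.0955,.1498])";python3 -m handwheel '{"travel":[[0,0,0],[0,0,0],[0,0,0]],"roll":[0.1,0.2,0.25]}' -1; python3 -c "
from h import *
plan([.602,.0955,.1498])"
```

```text
t: 39.75
tool_pos: [0.6022, 0.0954, 0.1505]
tcp_rot: [-0.212, 3.134, -0.001]
wrist_force: [-1.6, -2.8, 6.1]
width: 0.0132
pos [0.6022 0.0954 0.1505] phi 1.706 tilt [ 0.001 -0.    -1.   ] j6 -1.598 w 0.0132 F [-1.6 -2.8  6.1] M [-0.58  0.11  0.02] t 39.75
 travel [0.0002 0.0001 0.0007] rows>= 1.0
t: 40.38
tool_pos: [0.6021, 0.0951, 0.1505]
tcp_rot: [0.797, 3.038, -0.001]
wrist_force: [-2.2, -5.7, 7.5]
width: 0.013
pos [0.6021 0.0951 0.1505] phi 1.058 tilt [ 0.    -0.001 -1.   ] j6 -0.95 w 0.013 F [-2.2 -5.7  7.5] M [-1.09  0.37 -0.02] t 40.38
 travel [0.0003 0.0003 0.0007] rows>= 1.0
t: 40.75
tool_pos: [0.602, 0.095, 0.1506]
tcp_rot: [1.168, 2.916, -0.001]
wrist_force: [-2.6, -6.1, 8.1]
width: 0.0125
pos [0.602  0.095  0.1506] phi 0.809 tilt [ 0.    -0.001 -1.   ] j6 -0.701 w 0.0125 F [-2.6 -6.1  8.1] M [-1.24  0.53  0.04] t 40.75
 travel [0.0003 0.0004 0.0008] rows>= 1.0
```

```bash
python3 -m handwheel '{"travel":[[-0.0007,-0.0005,0],[-0.0007,-0.0005,0],[-0.0007,-0.0005,0]],"roll":[0.1,0.2,0.25]}' -1; python3 -c "
from h import *
plan([.602,.0955,.1498])";python3 -m handwheel '{"travel":[[0,0,0],[0,0,0],[0,0,0]],"roll":[0.1,0.2,0.25]}' -1; python3 -c "
from h import *
plan([.602,.0955,.1498])"
```

```text
t: 41.12
tool_pos: [0.6019, 0.0945, 0.1505]
tcp_rot: [-1.523, -2.748, 0.001]
wrist_force: [-3.9, -4.0, 8.3]
width: 0.0128
pos [0.6019 0.0945 0.1505] phi 0.559 tilt [-0. -0. -1.] j6 -0.452 w 0.0128 F [-3.9 -4.   8.3] M [-0.55  0.73  0.05] t 41.12
 travel [0.0008 0.0007 0.0007] rows>= 1.0
t: 41.5
tool_pos: [0.6017, 0.0944, 0.1505]
tcp_rot: [-1.853, -2.536, 0.001]
wrist_force: [-4.7, -3.8, 9.3]
width: 0.0127
pos [0.6017 0.0944 0.1505] phi 0.309 tilt [-0.001 -0.001 -1.   ] j6 -0.202 w 0.0127 F [-4.7 -3.8  9.3] M [-0.65  0.88  0.02] t 41.5
 travel [0.0009 0.0006 0.0007] rows>= 1.0
```

```bash
python3 -m handwheel '{"travel":[[0,-0.0004,-0.0003],[0,-0.0004,-0.0003],[0,-0.0004,-0.0003]],"roll":[0.1,0.2,0.25]}' -1; python3 -c "
from h import *
plan([.602,.0955,.1498])";python3 -m handwheel '{"travel":[[0,0,0],[0,0,0],[0,0,0]],"roll":[0.1,0.2,0.25]}' -1; python3 -c "
from h import *
plan([.602,.0955,.1498])"
```

```text
t: 41.88
tool_pos: [0.6014, 0.0944, 0.1505]
tcp_rot: [-2.155, -2.285, 0.001]
wrist_force: [-3.1, 0.1, 3.9]
width: 0.013
pos [0.6014 0.0944 0.1505] phi 0.059 tilt [-0.001 -0.    -1.   ] j6 0.048 w 0.013 F [-3.1  0.1  3.9] M [-0.02  0.49  0.03] t 41.88
 travel [0.0011 0.0007 0.0007] rows>= 1.0
t: 42.25
tool_pos: [0.6016, 0.0945, 0.1505]
tcp_rot: [2.423, 1.999, -0.001]
wrist_force: [-1.6, -1.0, 2.6]
width: 0.0125
pos [0.6016 0.0945 0.1505] phi -0.191 tilt [-0. -0. -1.] j6 0.298 w 0.0125 F [-1.6 -1.   2.6] M [-0.13  0.43  0.33] t 42.25
 travel [0.001  0.0002 0.0007] rows>= 1.0
```

```bash
python3 -m handwheel '{"travel":[[0,0,0]],"roll":[0.06]}' -1; python3 -c "
from h import *
plan([.602,.0955,.1498])";python3 -m handwheel '{"travel":[[0,0,0],[0,0,0]],"roll":[0.06,0.12]}' -1; python3 -c "
from h import *
plan([.602,.0955,.1498])
s=capture('scene');can(s,'c',zb=.006,near=ST['R'])"
```

```text
t: 42.38
tool_pos: [0.6015, 0.0945, 0.1505]
tcp_rot: [-2.482, -1.927, 0.001]
wrist_force: [-2.1, -1.5, 3.1]
width: 0.0126
pos [0.6015 0.0945 0.1505] phi -0.25 tilt [-0. -0. -1.] j6 0.357 w 0.0126 F [-2.1 -1.5  3.1] M [-0.18  0.48  0.26] t 42.38
 travel [0.0011 0.0002 0.0007] rows>= 1.0
t: 42.62
tool_pos: [0.6014, 0.0945, 0.1505]
tcp_rot: [-2.593, -1.774, 0.001]
wrist_force: [-2.9, -1.7, 4.0]
width: 0.0126
pos [0.6014 0.0945 0.1505] phi -0.371 tilt [-0.001 -0.    -1.   ] j6 0.477 w 0.0126 F [-2.9 -1.7  4. ] M [-0.13  0.51  0.33] t 42.62
 travel [0.0011 0.0002 0.0007] rows>= 1.0
c n 207 35 133 cen [0.6045 0.0978] size [60.1 60.3] yaw 0.031 lipdir -0.064 lipdist 0.0228 bar c [0.5761 0.0676] ang 0.896 zmed 0.0693
```

```bash
python3 -m handwheel '{"travel":[[0,0,0],[0,0,0]],"roll":[0.05,0.1]}' -1; python3 -c "
from h import *
plan([.602,.0955,.1498])
for i in range(3): s=capture('scene');print(get_state()['moment'])
can(s,'c',zb=.006,near=ST['R'])"
```

```text
t: 42.92
tool_pos: [0.6014, 0.0946, 0.1505]
tcp_rot: [-2.677, -1.644, 0.001]
wrist_force: [-3.7, -0.6, 4.9]
width: 0.0128
pos [0.6014 0.0946 0.1505] phi -0.469 tilt [-0.001 -0.    -1.   ] j6 0.576 w 0.0128 F [-3.7 -0.6  4.9] M [-0.03  0.65  0.42] t 42.92
 travel [0.0011 0.0002 0.0007] rows>= 1.0
[-0.13180132  0.70742627  0.28070351]
[-0.16190945  0.76765785  0.20478955]
[-0.13793332  0.78215642  0.15982461]
c n 209 35 138 cen [0.6045 0.0978] size [60.1 60.3] yaw 0.031 lipdir -0.064 lipdist 0.0228 bar c [0.577  0.0683] ang 0.868 zmed 0.0689
```

White is snug too: 0.42 N m while moving, relaxing when static, with the seat between about 0.2 and 0.46. I'll release it, then line up closed fingers behind the gate knob.

```bash
python3 -m handwheel '{"travel":[[0,0,0],[0,0,0],[0,0,0],[0,0,-0.03],[0,0,-0.06]],"roll":[0,0,0,0,0]}' 0.3
cat >> h.py <<'E'
H=rk(-.042,.154)
def push(th,gap=.020):
    d=-np.cos(th)*RY-np.sin(th)*RX; e=np.sin(th)*RY-np.cos(th)*RX
    K=H+.12*d; return K,K+gap*e,np.arctan2(-e[0],e[1])
E
python3 -c "
from h import *
print(H,push(1.036))
K,p,f=push(1.036,.04)
plan([*p,.21],f)"
```

```text
t: 43.7
tool_pos: [0.6017, 0.0947, 0.2108]
tcp_rot: [-2.676, -1.645, 0.001]
wrist_force: [-0.5, -0.2, 0.5]
width: 0.0554
[0.53202761 0.32892547] (array([0.43517021, 0.25808309]), array([0.42336314, 0.27422599]), np.float64(0.6314963267948965))
pos [0.6017 0.0947 0.2108] phi -0.469 tilt [-0.001 -0.    -1.   ] j6 0.575 w 0.0554 F [-0.5 -0.2  0.5] M [-0.   -0.02 -0.01] t 43.7
 travel [ 0.0887 -0.258   0.0009] rows>= 5.0
  roll -1.1 -> j6 end -0.07 phi 0.631
```

```bash
python3 -m handwheel '{"travel":[[0.017,-0.05,0],[0.034,-0.1,0],[0.051,-0.15,0],[0.068,-0.2,0],[0.088,-0.258,0]],"roll":[-0.18,-0.36,-0.54,-0.72,-0.9]}' -1;python3 -m handwheel '{"travel":[[0,0,0],[0,0,0],[0,0,0]],"roll":[-0.15,-0.2,-0.2]}' -1; python3 -c "
from h import *
c=capture('top');crop(c,'d1',190,350,140,240,5)
s=capture('scene');crop(s,'d1s',240,440,170,320,4)
for k,n in zip('abc','LMR'): print(ST[n]);can(c,k,zb=.006,near=ST[n])
P=cloud(s);m=(np.hypot(P[...,0]-.434,P[...,1]-.256)<.04)&(P[...,2]>.085)&(P[...,2]<.105)
vv,uu=np.where(m);print(len(vv),uv2w(s,np.c_[uu,vv],.095).mean(0))
K,p,f=push(1.036,.04)
plan([*p,.133],f)"
```

```text
t: 44.32
tool_pos: [0.4106, 0.2908, 0.2106]
tcp_rot: [1.688, 2.649, 0.001]
wrist_force: [0.8, 1.1, 0.1]
width: -0.0001
t: 44.7
tool_pos: [0.4114, 0.29, 0.2105]
tcp_rot: [1.422, 2.801, 0.0]
wrist_force: [0.3, -0.6, -0.0]
width: 0.0
[0.5853734  0.26578097]
a n 124 11 66 cen [0.5859 0.2617] size [53.2 53.6] yaw -0.018 lipdir 0.25 lipdist 0.0266 bar c [0.5874 0.2631] ang 2.32 zmed 0.0704
[0.59367664 0.18018275]
b n 191 8 57 cen [0.5947 0.177 ] size [56.6 56.9] yaw -0.002 lipdir -0.259 lipdist 0.0256 bar c [0.5965 0.1784] ang 0.189 zmed 0.0709
[0.60197989 0.09458452]
c n 258 13 51 cen [0.6028 0.0935] size [56.8 57.5] yaw -0.013 lipdir 0.049 lipdist 0.0239 bar c [0.6021 0.0941] ang 1.039 zmed 0.071
46 [0.43846117 0.26200396 0.095     ]
pos [0.4115 0.2897 0.2104] phi 0.629 tilt [ 0.  0. -1.] j6 -0.076 w -0.0001 F [ 0.7  0.4 -0. ] M [ 0.02 -0.01  0.  ] t 44.8
 travel [0.0005 0.0004 0.0774] rows>= 2.0
  roll -0.002 -> j6 end -0.08 phi 0.631
```

View pics/d1.png

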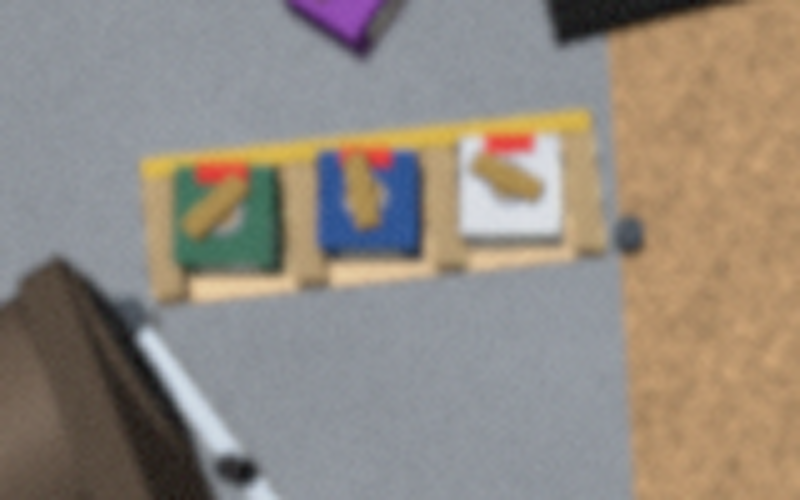

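View pics/d1s.png

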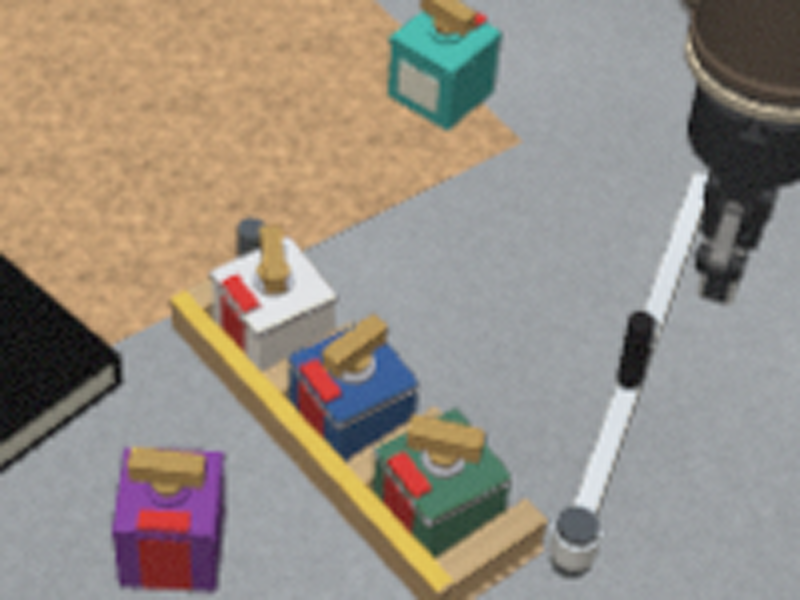

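All three cans are seated (tops at 0.070–0.071 m) with their lips to the rail and no more skew than the stall clearance allows. Now I'll close the gate.

```bash
python3 -m handwheel '{"travel":[[0,0,0.04],[0,0,0.07],[0,0,0.0774],[0,0,0.0774]],"roll":[0,0,0,0]}' -1; python3 -c "
from h import *
s=get_state();Rm=R.from_rotvec(s['tcp_rot']).as_matrix();p0=s['tool_pos'];ph=np.arctan2(Rm[1,1],Rm[0,1])
print(s['tool_pos'],s['wrist_force'])
for th,g in ((1.036,.03),(1.036,.02),(.95,.02),(.85,.02),(.75,.02),(.65,.02),(.55,.02)):
    K,p,f=push(th,g);print(th,(Rm.T@(np.r_[p,.133]-p0)).round(4),round(-(f-ph),3))
"
```

```text
t: 45.3
tool_pos: [0.4115, 0.2897, 0.1331]
tcp_rot: [-1.423, -2.8, 0.001]
wrist_force: [-0.9, 0.6, 0.0]
width: -0.0003
[0.41154894 0.28969111 0.13310075] [-0.93941461  0.61270499  0.00332257]
1.036 [-0.0095  0.0004  0.0001] -0.001
1.036 [-0.0195  0.0004  0.0001] -0.001
0.95 [-0.0298 -0.0008  0.0001] -0.087
0.85 [-0.042  -0.0012  0.0001] -0.187
0.75 [-0.0541 -0.0003  0.0001] -0.287
0.65 [-0.0661  0.0018  0.0001] -0.387
0.55 [-0.0778  0.0051  0.0001] -0.487
```

```bash
python3 -m handwheel '{"travel":[[-0.01,0,0],[-0.0195,0,0],[-0.03,-0.001,0],[-0.042,-0.001,0],[-0.054,0,0]],"roll":[0,0,-0.09,-0.19,-0.29]}' -1
cat > gp.py <<'E'
from h import *
import sys
s=get_state();Rm=R.from_rotvec(s['tcp_rot']).as_matrix();p0=s['tool_pos'];ph=np.arctan2(Rm[1,1],Rm[0,1])
print(s['tool_pos'].round(4),s['wrist_force'].round(1),s['joints'].round(2))
for th in map(float,sys.argv[1:]):
    K,p,f=push(th,.02);print(th,(Rm.T@(np.r_[p,.133]-p0)).round(4),round(-(f-ph),3))
E
python3 gp.py .65 .55 .45 .35 .25; python3 -c "
from h import *
s=capture('scene');crop(s,'d2s',240,440,170,320,4)"
```

```text
t: 45.92
tool_pos: [0.444, 0.2455, 0.1336]
tcp_rot: [0.998, 2.978, 0.001]
wrist_force: [-0.2, 1.4, 0.9]
width: 0.0002
[0.444  0.2455 0.1336] [-0.2  1.4  0.9] [ 0.45  0.54  2.06  0.    0.54 -0.48]
0.65 [-0.0113 -0.0017  0.0006] -0.094
0.55 [-0.0234 -0.0019  0.0007] -0.194
0.45 [-0.0355 -0.001   0.0007] -0.294
0.35 [-0.0475  0.0012  0.0007] -0.394
0.25 [-0.0592  0.0045  0.0007] -0.494
```

View pics/d2s.png

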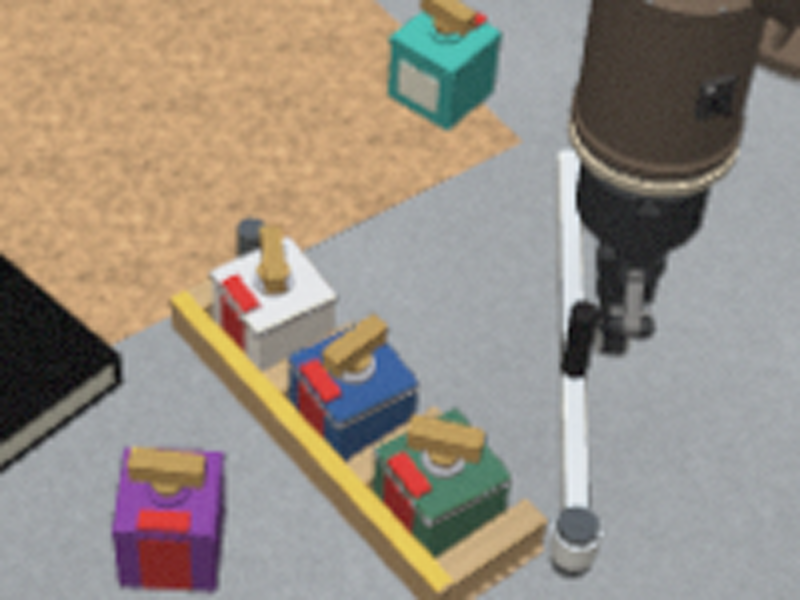

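The gate is moving with the fingers, so I'll keep pushing.

```bash
python3 -m handwheel '{"travel":[[-0.0113,-0.0017,0],[-0.0234,-0.0019,0],[-0.0355,-0.001,0],[-0.0475,0.0012,0],[-0.0592,0.0045,0]],"roll":[-0.09,-0.19,-0.29,-0.39,-0.49]}' -1; python3 gp.py .2 .15 .1 .05 0
```

```text
t: 46.6
tool_pos: [0.4935, 0.2134, 0.1335]
tcp_rot: [0.249, 3.131, 0.0]
wrist_force: [-1.2, 1.8, -0.6]
width: -0.0004
[0.4935 0.2134 0.1335] [-1.2  1.8 -0.6] [ 0.35  0.56  1.99  0.    0.58 -1.06]
0.2 [-0.0064 -0.0008  0.0005] -0.056
0.15 [-0.0125 -0.0013  0.0005] -0.106
0.1 [-0.0186 -0.0015  0.0005] -0.156
0.05 [-0.0246 -0.0014  0.0005] -0.206
0.0 [-0.0307 -0.001   0.0005] -0.256
```

```bash
python3 -m handwheel '{"travel":[[-0.0064,-0.0008,0],[-0.0125,-0.0013,0],[-0.0186,-0.0015,0],[-0.0246,-0.0014,0],[-0.0285,-0.001,0]],"roll":[-0.05,-0.1,-0.15,-0.2,-0.25]}' -1; python3 gp.py 0; python3 -m handwheel '{"travel":[[0,0,0],[-0.002,0,0],[-0.002,0,0]],"roll":[0,0,0]}' -1; python3 gp.py 0
```

```text
t: 47.22
tool_pos: [0.5214, 0.208, 0.1334]
tcp_rot: [-0.141, 3.138, 0.0]
wrist_force: [-1.0, -0.2, 0.5]
width: 0.0001
[0.5214 0.208  0.1334] [-1.  -0.2  0.5] [ 0.33  0.59  1.94 -0.    0.61 -1.33]
0.0 [-0.0022 -0.0007  0.0004] -0.007
t: 47.6
tool_pos: [0.5225, 0.2084, 0.133]
tcp_rot: [0.139, -3.137, 0.001]
wrist_force: [-4.1, -1.3, 2.9]
width: -0.0002
[0.5225 0.2084 0.133 ] [-4.1 -1.3  2.9] [ 0.33  0.59  1.94  0.    0.62 -1.33]
0.0 [-0.0012 -0.0009  0.    ] -0.008
```

```bash
python3 -m handwheel '{"travel":[[-0.001,0,0],[-0.001,0,0]],"roll":[0,0]}' -1; python3 gp.py 0; python3 -m handwheel '{"travel":[[-0.001,0,0],[-0.001,0,0]],"roll":[0,0]}' -1; python3 gp.py 0
```

```text
t: 47.85
tool_pos: [0.5226, 0.2084, 0.1329]
tcp_rot: [0.14, -3.136, 0.001]
wrist_force: [-9.7, -1.3, 6.9]
width: 0.0001
[0.5226 0.2084 0.1329] [-9.7 -1.3  6.9] [ 0.33  0.59  1.94  0.    0.62 -1.33]
0.0 [-0.001  -0.0009 -0.0001] -0.007
t: 48.1
tool_pos: [0.5228, 0.2084, 0.1327]
tcp_rot: [0.14, -3.134, 0.002]
wrist_force: [-14.7, -0.9, 9.6]
width: -0.0006
[0.5228 0.2084 0.1327] [-14.7  -0.9   9.6] [ 0.33  0.59  1.93  0.    0.62 -1.34]
0.0 [-0.0009 -0.0009 -0.0003] -0.007
```

The push force rises to 15 N with no movement, so the bar is on its stop. I'll back off, raise the tool and check everything.

```bash
python3 -m handwheel '{"travel":[[0.004,0,0],[0.03,0,0],[0.06,0,-0.03],[0.06,0,-0.08],[0.06,0,-0.12]],"roll":[0,0,0,0,0]}' -1; python3 -m handwheel '{"travel":[[0.0,-0.05,0],[0,-0.11,0],[0,-0.17,0],[0,-0.23,0],[0,-0.29,0]],"roll":[0,0,0,0,0]}' -1; python3 -c "
from h import *
c=capture('top');crop(c,'e1',190,350,140,240,5)
s=capture('scene');crop(s,'e1s',240,440,170,320,4);cv2.imwrite('pics/e1sf.png',s['image'][:,:,::-1]);cv2.imwrite('pics/e1f.png',c['image'][:,:,::-1])
for k,n in zip('abc','LMR'): can(c,k,zb=.006,near=ST[n])
for v in (c,s):
    P=cloud(v);K=push(0)[0];m=(np.hypot(P[...,0]-K[0],P[...,1]-K[1])<.04)&(P[...,2]>.087)&(P[...,2]<.105)&(v['image'].max(2)<70)
    vv,uu=np.where(m);print('knob',len(vv),uv2w(v,np.c_[uu,vv],.095).mean(0).round(4),K.round(4))
plan([.5,0,.25])"
```

```text
t: 48.72
tool_pos: [0.4654, 0.2036, 0.2549]
tcp_rot: [-0.141, 3.137, 0.001]
wrist_force: [1.1, -0.5, 0.4]
width: 0.0001
t: 49.35
tool_pos: [0.4917, -0.0875, 0.2533]
tcp_rot: [-0.141, 3.137, -0.001]
wrist_force: [1.2, 0.5, -0.2]
width: 0.0001
a n 119 13 67 cen [0.5859 0.2617] size [53.2 53.6] yaw -0.018 lipdir 0.202 lipdist 0.0262 bar c [0.5879 0.2631] ang 2.356 zmed 0.0708
b n 186 8 56 cen [0.5948 0.1785] size [53.7 56.8] yaw -0.006 lipdir -0.316 lipdist 0.0259 bar c [0.5966 0.1785] ang 0.183 zmed 0.0709
c n 258 13 50 cen [0.6028 0.0935] size [56.8 57.5] yaw -0.013 lipdir 0.049 lipdist 0.0239 bar c [0.6019 0.0937] ang 1.036 zmed 0.0706
knob 15 [0.5405 0.2053 0.095 ] [0.5436 0.2095]
knob 35 [0.5459 0.2131 0.095 ] [0.5436 0.2095]
pos [ 0.4923 -0.0905  0.2533] phi 1.656 tilt [ 0.002 -0.001 -1.   ] j6 -1.897 w -0.0002 F [-0.1  1.   0.5] M [-0.02 -0.01 -0.02] t 49.45
 travel [-0.0153  0.0895  0.0032] rows>= 2.0
```

View pics/e1f.png

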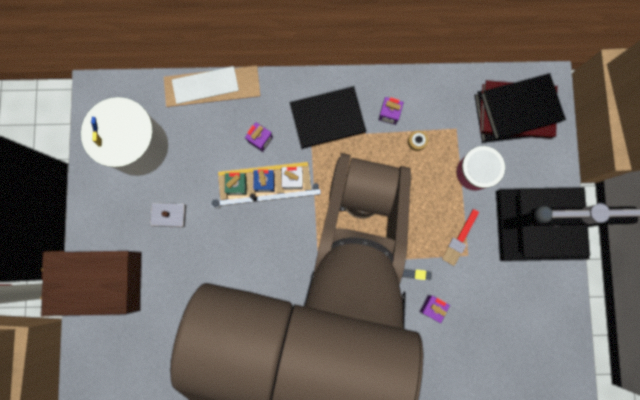

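View pics/e1s.png

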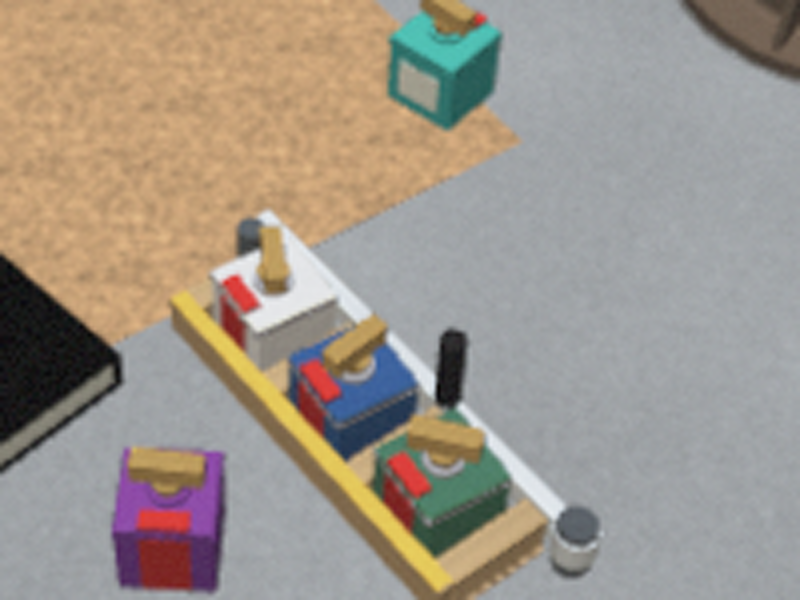

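```bash
python3 -c "
from h import *
a=np.load('scene0.npy',allow_pickle=True).item();s=capture('scene')
d=(np.abs(a['image'].astype(int)-s['image']).max(2)>60).astype(np.uint8)
n,l,st,c=cv2.connectedComponentsWithStats(d);print([(c[i].round().tolist(),int(st[i,4])) for i in range(1,n) if st[i,4]>25])
print(sign_off())"
```

```text
[([294.0, 6.0], 168), ([320.0, 44.0], 4366), ([413.0, 60.0], 4961), ([459.0, 15.0], 196), ([525.0, 39.0], 4843), ([276.0, 20.0], 117), ([307.0, 123.0], 1185), ([521.0, 128.0], 1510), ([486.0, 118.0], 72), ([270.0, 160.0], 354), ([310.0, 191.0], 648), ([262.0, 197.0], 556), ([411.0, 224.0], 60), ([334.0, 270.0], 2097), ([399.0, 257.0], 134), ([344.0, 261.0], 32), ([390.0, 283.0], 101)]
the job is handed in; nothing more can be done
None
```

The job is handed in at about 50 s of robot time, with no verdict reported. All three cans are racked and screwed snug, and the gate is shut.

**Cans:** Green is in the left stall, blue in the middle and white in the right. Their tops measured 70.6–70.9 mm above the bench, which matches fully down. The red lips face the yellow-striped rail. Each can is twisted about 0.1 rad clockwise, as far as the stall clearance allows, from tightening the bung.

**Bungs:** Each was turned until the torque jumped, then slightly further. `can_*_seat` can't be read directly, so these are estimates from the torque and the turning angle:

| Can | Last torque (N m) | Estimated seat (rad) |
|---|---|---|
| Green | 0.33 | 0.13–0.4 |
| Blue | 0.37 | 0.3–0.6 |
| White | 0.42 | 0.2–0.5 |

All three ranges lie within 0.06–0.7. Taken on its own, though, white's torque would mean 0.68, close to the 0.7 limit. I went by the turning angle instead, because the torque fell to 0.16 N m once the tool stopped.

**Gate:** It was pushed against its stop post, where the push force rose to 15 N with almost no further movement. The two camera views of the knob disagree by 5 to 8 mm, but their average agrees with the shut position.

**Other checks:**
- **Contact:** The green can touched a divider once on the way in (13 N); I shifted it about 2 mm and it went down freely.
- **Bystanders:** The before-and-after pictures show changes only at the arm, the cans' old spots, the rack and the gate. The tub and part of the brush were behind the arm in the last scene picture, but both look in place in the last top view. The knife was partly hidden there, so I could not fully check it.
- **Disturbances:** I saw no can knocked aside and no grip slackening.

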